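# Pack the parts cups of a dismantled camera into their case

### The arm

A 6-joint arm with a two-finger parallel gripper is mounted at the origin on the work surface. World frame = base frame: x ahead of the robot, y to its left, z up, the work surface at z = 0. Lengths are in mm, angles in rad, forces in N, time in s.
With the tool pointing down it reaches from about 275 to 750 mm from the base axis. Payload 10.2 kg.
Tool frame: the origin (TCP) lies at the very end of the fingers, on their centre line; the grasp point (between the pads) lies 19 mm behind it (ctrl.grip_depth is the distance from the TCP to the grasp point, in mm); z points along the fingers, x is the direction in which the jaws open and shut, and the axes are right-handed (so a half turn about z gives the same grasp; the last joint's range is limited). The gripper opens to 85 mm and grips with 20 to 120 N. Pads are 22 mm wide; open, the fingers measure 114 mm over their backs; the gripper's body (76 mm by 85 mm) begins 54 mm behind the grasp point. The pads swing forward as they close: fully open they stand 13 mm farther back than shut.
Start: joints at [-1.392, 0.313, 1.498, -0, 1.331, -0.223], TCP at [205.303, -483.2, 231.294] pointing down, gripper open.
Joint ranges: [-2.94, 2.94], [-0.97, 2.17], [0.19, 2.56], [-1.23, 4.37], [0.02, 3.11], [-2.88, 2.88]. Speed limits (rad/s): [2.39, 2.39, 3.01, 3.14, 3.14, 3.14].

### API

Orientations are given as a unit quaternion [w, x, y, z].
In Python, from rig import ctrl gives the robot as it stands.
- The arm moves only by the tool play_rows, never from a script. Its argument "motion" is a list of rows, each a list of 2 entries, a list of its own where there are three numbers: the shift along the tool's x, y, z in mm, then the turn, a rotation vector about the tool's x, y, z in degrees. A call has 1 to 20 rows; each row shifts and turns the commanded pose from where the row before left it, along the tool's axes as they then stand; what a row does not reach is not made up. A row lasts 1/12 s, in which the tool goes at most 41.7 mm and 7.16 degrees, less where a joint would pass 70% of its speed; a pose out of reach is approached as far as the arm can. A call with a gripper value outside its range is refused whole. "fingers" is the finger opening in mm, from 0 to 85.4, set as the call begins (left out, the last holds). The fingers move at their own pace and stop on an object; "squeeze" is the grip in N (left out, the last holds). Time passes only in rows, so rows that do not move let the fingers close. It gives the time, the measured TCP pose, the force and the opening at its end, in the units of the state.
- ctrl.sense(): the state, without advancing time (a new reading comes with each control period).
- ctrl.capture(name): name is "scene" or "side" or "wrist"; returns the picture (400x640x3 uint8, red, green, blue); there is no depth.
- ctrl.get_calibration(name): a dict with "K" (3x3 intrinsics, pixels), "R" (3x3) and "t" (3): a world point X has camera coordinates R X + t; the wrist camera has in their place "tool_from_camera" (4x4, takes a point from camera to tool coordinates, whose origin is the TCP and whose axes are the tool frame's). Camera axes: x right, y down, z forward; pixel columns grow to the right and rows downward; lengths in mm; the calibration is good to about 2 mm. A picture is of the moment at which its call begins: read the wrist's pose just before it. get_calibration takes no time and is no camera call.
- ctrl.finish_job(): hands the job in, once; it reports no verdict.
Trained networks look in the newest picture that a camera, given by its name, has taken for a name from the list of things; names that differ only in an ending like _2 or _b are one class to them, and where a whole thing is asked for, a point or a joint stands for the part that bears it (a point fixed in the world has none). Each returns a list of dicts, best first, with "p" (0 to 1); they miss things now and then, are a little off and sometimes report something else, mostly with a low value. They report only what shows in the picture. A call takes as long as a camera call. They do not tell look-alikes from the thing itself.
- ctrl.spot_in(camera, name): "position" ([column, row] as shares, 0 to 1, of the picture: columns of its width, rows of its height, amid what is visible of it).
The state is a dict: "time_s": time; "joints": joint angles; "dq": joint speeds; "tau": joint torques, N m; "eef_pos": TCP position; "ee_rot": TCP orientation; "force": force on the tool from outside, world axes, zero at the start; "wrist_torque": the same for the moment, N m; "grip_width": opening from 0.0 (shut) to 1.0 (fully open).
Only numpy, scipy, OpenCV 4.12 (cv2) and the standard library are available. Lean on these libraries where they do the work, as an engineer would, in place of code of your own. Each camera call takes 0.05 s, during which the arm holds its last target. There are 200 camera calls.

### The job

Put the dismantled camera's parts away: swing the case's lid right over until it leans on its stop, stand every steel parts cup upright in a recess of its own, each with one of the black knobbed covers seated level on its rim, and then shut the lid fully (a cover left over is not needed). Guide the lid all the way down gently both times, onto its stop and onto the case, never letting it drop, and leave the other things on the bench where they are.

Things in the scene. Friction and masses are not known exactly. Their poses are not given: they have to be found in the camera images.
- case: grey parts case fixed to the bench, open shell 206 (x) x 150 (y) x 75 mm high, walls and floor 6 mm; origin under its centre, z up, x along the hinge, y from hinged side to handle side. Inside, 194 x 138 mm. A black insert on its floor (14 mm thick, top 20 mm above the case's underside) has three square recesses of 56 mm along x, 64 mm apart, cut through to the shell's floor
- lid_hinge (a point): middle of the lid's hinge axis, on the case's -y top edge (75 mm from the case's origin in -y, 75 mm up); its axes are the case's, the hinge axis is x
- lid_bar (a point): middle of the lid's handle: round steel bar, 12 mm thick, 98 mm long, parallel to the hinge, in the plane of the lid 40 mm beyond its free edge (34 mm clear between bar and edge), on two legs 90 mm apart (82 mm of clear bar between). 190 mm from the hinge axis and, when shut, 4 mm above it (79 mm above the bench). Fixed to the lid; it turns between the pads of a gripper
- lid (a joint): angle of the lid (8 mm grey plate with an aluminium panel, 206 x 150 mm, 0.25 kg with handle): 0 shut, flat on the case, grows as it opens; 1.57 upright; 2.2 rad fully open, leaning back on its stop beyond the case's -y side. Nearly free hinge: it falls either way if let go
- recess0 (a point): centre of recess 0's floor (6 mm above the case's underside); the recesses count from the case's -x end
- recess1 (a point): centre of recess 1's floor (6 mm above the case's underside); the recesses count from the case's -x end
- recess2 (a point): centre of recess 2's floor (6 mm above the case's underside); the recesses count from the case's -x end
- cup0: open round steel parts cup, 44 mm outside, 40 mm high, wall 3 mm (38 mm inside), some small parts fixed inside at the bottom, 90 g; origin under its centre, z up. All cups are alike; two or three are present, standing on the bench at the start
- cup1: open round steel parts cup, 44 mm outside, 40 mm high, wall 3 mm (38 mm inside), some small parts fixed inside at the bottom, 90 g; origin under its centre, z up. All cups are alike; two or three are present, standing on the bench at the start
- cup2: open round steel parts cup, 44 mm outside, 40 mm high, wall 3 mm (38 mm inside), some small parts fixed inside at the bottom, 90 g; origin under its centre, z up. All cups are alike; two or three are present, standing on the bench at the start
- cover0: loose black cover, 30 g: plug 33 mm across and 6 mm deep (tapered foot) under a disc 48 mm across and 4 mm thick, with a round aluminium knob 16 mm across and 16 mm tall on top (26 mm in all); origin under the centre of the plug, z up, so 34 mm above the cup's origin when seated. Any cover fits any cup; three are present, knob up on the bench
- cover1: loose black cover, 30 g: plug 33 mm across and 6 mm deep (tapered foot) under a disc 48 mm across and 4 mm thick, with a round aluminium knob 16 mm across and 16 mm tall on top (26 mm in all); origin under the centre of the plug, z up, so 34 mm above the cup's origin when seated. Any cover fits any cup; three are present, knob up on the bench
- cover2: loose black cover, 30 g: plug 33 mm across and 6 mm deep (tapered foot) under a disc 48 mm across and 4 mm thick, with a round aluminium knob 16 mm across and 16 mm tall on top (26 mm in all); origin under the centre of the plug, z up, so 34 mm above the cup's origin when seated. Any cover fits any cup; three are present, knob up on the bench
- ring: bystander: small aluminium retaining ring lying flat, 32 mm across, 6 mm high; origin under its centre
- driver: bystander: thin jeweller's screwdriver lying flat, 100 mm long, 8 mm thick; origin near its middle, on its underside
- camera: bystander: black camera body with a silver top, 135 mm wide, 103 mm high, lens towards the robot; origin under its centre
- fluid: bystander: amber glass jar with a yellow cap, 56 mm across, 110 mm high; origin under its centre
- loupe: bystander: black eye loupe, 40 mm across, 40 mm high; origin under its centre
- block: bystander: wooden block 50 x 70 x 50 mm; origin under its centre
- can: bystander: spray can, 52 mm across, 160 mm high; origin under its centre
Not all that is in view belongs to the job. Leave any turquoise look-alike of the cover0 alone. Leave any turquoise look-alike of the cover1 alone.

How it is judged:
By the outcome, as a careful person would: the job done as asked, in the order asked, and still so for the second after the job is handed in, with the robot touching nothing.
Of cup0, cup1, cup2 only 2 to 3 are there at a start; the rules pass over those that are not, and their reading is None.
At some moment in a run one of cup0, cup1, cup2, cover0, cover1, cover2 may be knocked a few centimetres aside while the robot is not near it.
It also fails if it takes over 210 s, if anything falls off the work surface, if the arm or the gripper's body presses on something with over 40 N, if the wrist force passes 120 N, or if a joint passes its speed limit or range.

## Working session

There is one attempt and no reset: what is moved stays moved. The work goes in short steps, Python scripts to look and compute and a tool call to move; the robot and the scene stay as the last step left them, time stands still between calls to the robot, and variables do not carry over. Pictures are saved under pics/ and viewed, about 12 in all and at most 16, crops included, and the job is handed in when it is done.

Besides the shell and the picture viewer there is one more tool, called after ">>>" as name(argument=value, ...) on one line, values as JSON. play_rows: Moves the arm, as the interface text tells. Its arguments: {"type":"object","properties":{"motion":{"type":"array"},"fingers":{"type":"number"},"squeeze":{"type":"number"}},"required":["motion"]}

```bash
ls; mkdir -p pics; cat > h.py <<'E'
import numpy as np,cv2
from rig import ctrl
from scipy.spatial.transform import Rotation as Ro
def R(q): return Ro.from_quat([q[1],q[2],q[3],q[0]])
def cam(name):
    c=ctrl.get_calibration(name); K=np.array(c["K"])
    if name=="wrist":
        s=ctrl.sense(); T=np.eye(4);T[:3,:3]=R(s["ee_rot"]).as_matrix();T[:3,3]=s["eef_pos"]
        M=np.linalg.inv(T@np.array(c["tool_from_camera"])); return K,M[:3,:3],M[:3,3]
    return K,np.array(c["R"]),np.array(c["t"])
def ray(name,px,z,C=None):
    K,r,t=C or cam(name); d=r.T@np.linalg.solve(K,[px[0],px[1],1]); o=-r.T@t
    return o+d*(z-o[2])/d[2]
def proj(name,X,C=None):
    K,r,t=C or cam(name); p=K@(r@np.array(X,float)+t); return p[:2]/p[2]
def snap(name,f=None):
    im=ctrl.capture(name)
    if f: cv2.imwrite("pics/"+f+".png",im[:,:,::-1])
    return im
def spot(name,th):
    return [(round(d["p"],2),(np.array(d["position"])*[640,400]).round(1)) for d in ctrl.spot_in(name,th)]
def st():
    s=ctrl.sense(); print("t",round(s["time_s"],2),"tcp",np.round(s["eef_pos"],1),"q",np.round(s["ee_rot"],4),"F",np.round(s["force"],1),"g",round(s["grip_width"]*85.4,1),"j",np.round(s["joints"],2))
def tool(dw):  # world delta to tool axes
    return np.round(R(ctrl.sense()["ee_rot"]).inv().apply(dw),1)
E
python3 - <<'E'
from h import *
st()
for n in("scene","side","wrist"):
    snap(n,n+"0")
    K,r,t=cam(n);print(n,"pos",np.round(-r.T@t),"fwd",r[2].round(2))
    for th in("cup0","cover0","lid_bar","lid_hinge","recess0","case","ring","driver"):
        if n=="wrist" and th in("ring","driver"):continue
        print(th,[(p,tuple(x),tuple(ray(n,x,{"cup0":20,"cover0":15,"lid_bar":79,"lid_hinge":75}.get(th,0)).round()[:2])) for p,x in spot(n,th) if p>.2])
E
```

```text
pics
t 0.0 tcp [ 205.2 -482.9  230.7] q [-4.000e-04  8.340e-01 -5.518e-01 -4.000e-04] F [ 0.5 -0.6 -0.6] g 85.6 j [-1.39  0.31  1.5  -0.    1.33 -0.22]
scene pos [1326.  475.  707.] fwd [-0.73 -0.33 -0.59]
cup0 [(0.76, (np.float64(316.3), np.float64(223.7)), (np.float64(574.0), np.float64(113.0))), (0.73, (np.float64(328.3), np.float64(194.9)), (np.float64(443.0), np.float64(89.0)))]
cover0 [(0.75, (np.float64(407.1), np.float64(253.3)), (np.float64(579.0), np.float64(358.0))), (0.75, (np.float64(374.4), np.float64(212.1)), (np.float64(458.0), np.float64(234.0))), (0.67, (np.float64(359.9), np.float64(263.8)), (np.float64(660.0), np.float64(267.0))), (0.54, (np.float64(433.5), np.float64(267.7)), (np.float64(601.0), np.float64(426.0))), (0.48, (np.float64(350.8), np.float64(235.6)), (np.float64(575.0), np.float64(211.0)))]
lid_bar [(0.86, (np.float64(238.9), np.float64(178.9)), (np.float64(552.0), np.float64(-133.0)))]
lid_hinge [(0.6, (np.float64(235.8), np.float64(185.8)), (np.float64(579.0), np.float64(-126.0)))]
recess0 [(0.64, (np.float64(232.7), np.float64(188.1)), (np.float64(
[... 1426 characters left out ...]
(518.0), np.float64(-98.0))), (0.25, (np.float64(255.4), np.float64(195.9)), (np.float64(723.0), np.float64(193.0)))]
recess0 [(0.74, (np.float64(370.1), np.float64(167.3)), (np.float64(570.0), np.float64(-217.0)))]
case [(0.81, (np.float64(368.9), np.float64(168.0)), (np.float64(572.0), np.float64(-211.0)))]
ring [(0.57, (np.float64(322.5), np.float64(237.2)), (np.float64(518.0), np.float64(166.0)))]
driver [(0.46, (np.float64(267.6), np.float64(270.9)), (np.float64(567.0), np.float64(346.0)))]
wrist pos [ 267. -458.  374.] fwd [-0.24 -0.1  -0.97]
cup0 []
cover0 []
lid_bar [(0.28, (np.float64(202.2), np.float64(7.2)), (np.float64(315.0), np.float64(-328.0)))]
lid_hinge []
recess0 []
case []
```

```bash
python3 -c "
import cv2,numpy as np
print(cv2.imread('pics/scene0.png').shape)"
```

```text
(400, 640, 3)
```

View pics/scene0.png

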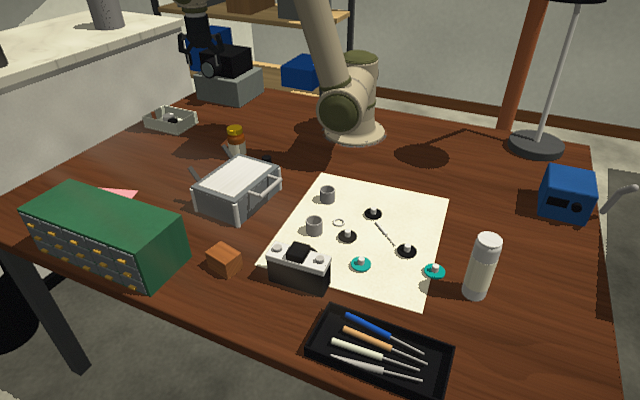

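View pics/side0.png

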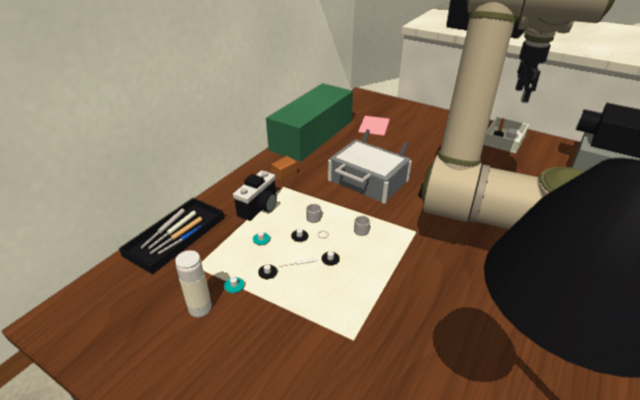

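Scene: closed case around pixel (237,185), handle near (265,190). Cups are at (316,224) and (328,195). Black covers are at (374,212), (347,236) and (405,251). The turquoise look-alikes are at (361,264) and (434,270). The side view agrees.

```bash
python3 - <<'E'
from h import *
for p in[(250,199),(281,178),(265,189),(193,186),(237,156),(282,172),(238,203)]:print("scene",p,ray("scene",p,79).round())
for p in[(335,172),(370,182),(352,177),(331,151),(362,143),(410,160),(387,180)]:print("side",p,ray("side",p,79).round())
c=ctrl.get_calibration("wrist");print(np.round(c["tool_from_camera"],3),np.round(c["K"]))
# move to TCP (470,-100,340)
s=ctrl.sense();print(tool(np.array([470,-100,330])-s["eef_pos"]))
im=[cv2.imread("pics/%s0.png"%n) for n in("scene","side")]
a=cv2.resize(im[0][140:280,180:320],None,fx=2.8,fy=2.8,interpolation=2);b=cv2.resize(im[1][120:260,300:440],None,fx=2.8,fy=2.8,interpolation=2)
cv2.imwrite("pics/crop0.png",np.hstack([a,b]))
E
```

```text
scene (250, 199) [619. -54.  79.]
scene (281, 178) [499. -30.  79.]
scene (265, 189) [564. -42.  79.]
scene (193, 186) [ 632. -226.   79.]
scene (237, 156) [ 448. -209.   79.]
scene (282, 172) [471. -42.  79.]
scene (238, 203) [647. -72.  79.]
side (335, 172) [595. -25.  79.]
side (370, 182) [483. -35.  79.]
side (352, 177) [539. -29.  79.]
side (331, 151) [ 669. -123.   79.]
side (362, 143) [ 609. -222.   79.]
side (410, 160) [ 433. -209.   79.]
side (387, 180) [446. -71.  79.]
[[ 1.00000e+00  0.00000e+00 -1.00000e-03  1.17500e+00]
 [-0.00000e+00  9.65000e-01  2.62000e-01 -6.63830e+01]
 [ 1.00000e-03 -2.62000e-01  9.65000e-01 -1.43122e+02]
 [ 0.00000e+00  0.00000e+00  0.00000e+00  1.00000e+00]] [[294.   0. 316.]
 [  0. 294. 199.]
 [  0.   0.   1.]]
[-249.2 -393.5  -98.7]
```

View pics/crop0.png

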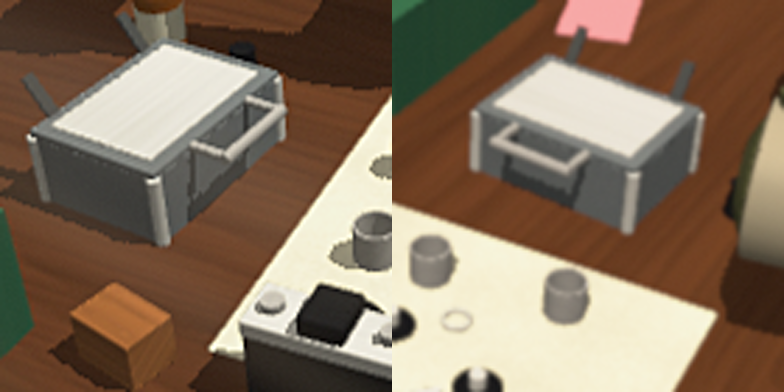

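>>> play_rows(motion=[[[0,0,-25],[0,0,5.75]],[[0,0,-25],[0,0,5.75]],[[0,0,-25],[0,0,5.75]],[[0,0,-25],[0,0,5.75]],[[-27,-25,0],[0,0,0]],[[-27,-25,0],[0,0,0]],[[-27,-25,0],[0,0,0]],[[-27,-25,0],[0,0,0]],[[-27,-25,0],[0,0,0]],[[-27,-25,0],[0,0,0]],[[-27,-25,0],[0,0,0]],[[-27,-25,0],[0,0,0]],[[-27,-25,0],[0,0,0]],[[-27,-25,0],[0,0,0]],[[-27,-25,0],[0,0,0]],[[-27,-25,0],[0,0,0]],[[-27,-25,0],[0,0,0]],[[-27,-25,0],[0,0,0]],[[-27,-25,0],[0,0,0]],[[0,0,0],[0,0,0]]], fingers=36)

```text
time_s: 2.92
eef_pos: [582.7, -73.6, 330.2]
ee_rot: [-0.0, 0.709, -0.705, -0.001]
force: [-1.0, 0.9, -0.9]
grip_width: 0.425
```

```bash
python3 - <<'E'
from h import *
st();C=cam("wrist");im=snap("wrist","w1")
for th,z in(("cup0",20),("cover0",15),("lid_bar",79)):
    print(th,[(p,tuple(x),tuple(ray("wrist",x,z,C).round()[:2])) for p,x in spot("wrist",th) if p>.2])
print([proj("wrist",p,C).round() for p in [(500,-35,79),(600,-35,79),(450,-75,79),(650,-75,79)]])
E
```

```text
t 2.92 tcp [582.7 -73.6 330.2] q [-5.000e-04  7.090e-01 -7.052e-01 -7.000e-04] F [-1.   0.9 -0.9] g 36.3 j [-0.33  0.41  1.1   0.    1.63  1.24]
cup0 [(0.82, (np.float64(194.6), np.float64(159.7)), (np.float64(587.0), np.float64(114.0))), (0.67, (np.float64(220.7), np.float64(245.5)), (np.float64(444.0), np.float64(85.0)))]
cover0 [(0.89, (np.float64(47.8), np.float64(174.9)), (np.float64(561.0), np.float64(352.0))), (0.84, (np.float64(135.8), np.float64(236.5)), (np.float64(457.0), np.float64(228.0))), (0.82, (np.float64(4.7), np.float64(150.4)), (np.float64(599.0), np.float64(410.0))), (0.79, (np.float64(145.1), np.float64(171.1)), (np.float64(568.0), np.float64(196.0)))]
lid_bar [(0.62, (np.float64(366.3), np.float64(186.5)), (np.float64(560.0), np.float64(-143.0)))]
[array([289., 227.]), array([287., 157.]), array([316., 259.]), array([317., 118.])]
```

View pics/w1.png

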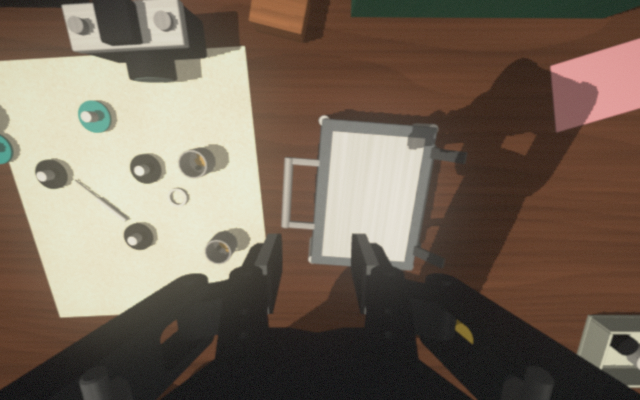

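Wrist view: handle bar near (287,160)-(285,227), lid corners near (323,121), (437,127), (411,268) and (311,262). I'll refine these on a crop.

```bash
python3 - <<'E'
import cv2
im=cv2.imread("pics/w1.png")[105:285,270:450]
im=cv2.resize(im,(720,720)[:2],interpolation=2)[:, :];cv2.imwrite("pics/w1c.png",cv2.resize(im,(594,594)))
E
```

```text
(no output)
```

View pics/w1c.png

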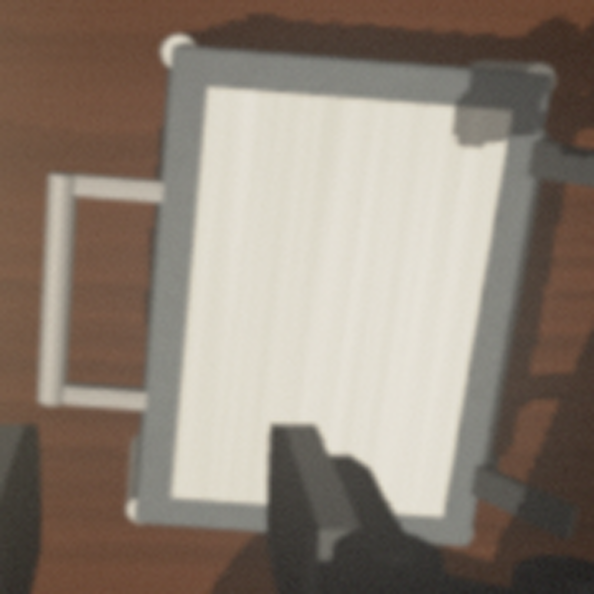

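```bash
cat > casefit.py <<'E'
from h import *
from scipy.optimize import least_squares
C=cam("wrist")
obs=[((49,115,79),(288.2,158)),((-49,115,79),(285.8,227.7)),((103,75,83),(323.3,118.9)),((103,-75,83),(437.6,126.8)),((-103,-75,83),(413,269.5)),((-103,75,83),(311.2,263.2))]
def W(p,X): c,s=np.cos(p[2]),np.sin(p[2]); return [p[0]+c*X[0]-s*X[1],p[1]+s*X[0]+c*X[1],X[2]]
f=lambda p:np.concatenate([proj("wrist",W(p,X),C)-u for X,u in obs])
r=least_squares(f,[550,-150,0.]);print(r.x.round(3),np.degrees(r.x[2]),r.fun.round(1))
np.save("case.npy",r.x)
for n,X in(("bar",(0,115,79)),("hinge",(0,-75,75)),("r0",(-64,0,6)),("r1",(0,0,6)),("r2",(64,0,6))):
    w=W(r.x,X);print(n,np.round(w,1),[proj(k,w).round(1) for k in("scene","side")])
E
python3 casefit.py
```

```text
[ 5.38611e+02 -1.54662e+02 -6.90000e-02] -3.953883915502499 [ 1.1  0.1  0.4 -1.2 -1.4 -0.2 -0.1  0.2 -0.2  0.5  0.4  0.5]
bar [546.5 -39.9  79. ] [array([269.1, 185.9]), array([351.6, 174.5])]
hinge [ 533.4 -229.5   75. ] [array([214.5, 169.3]), array([383.6, 149.4])]
r0 [ 474.8 -150.2    6. ] [array([251.4, 185.2]), array([387.4, 184.2])]
r1 [ 538.6 -154.7    6. ] [array([238.2, 196. ]), array([370.1, 177.4])]
r2 [ 602.5 -159.1    6. ] [array([224. , 207.7]), array([353.5, 170.9])]
```

>>> play_rows(motion=[[[0,0,20],[0,0,4.25]],[[-6.2,7.7,36],[0,0,0]],[[-6.2,7.7,36],[0,0,0]],[[-6.2,7.7,36],[0,0,0]],[[-6.2,7.7,36],[0,0,0]],[[-6.2,7.7,36],[0,0,0]],[[0,0,15],[0,0,0]],[[0,0,0],[0,0,0]],[[0,0,0],[0,0,0]]])

```text
time_s: 3.87
eef_pos: [544.0, -45.3, 117.0]
ee_rot: [0.0, -0.68, 0.733, -0.0]
force: [0.5, 0.4, -0.4]
grip_width: 0.423
```

```bash
python3 - <<'E'
from h import *
st();C=cam("wrist");snap("wrist","w2");X=np.array([546.5,-39.9,60]);print(tool(X-ctrl.sense()["eef_pos"]),proj("wrist",(546.5,-39.9,79),C))
E
```

```text
t 3.87 tcp [544.  -45.3 117. ] q [ 1.000e-04 -6.800e-01  7.332e-01 -2.000e-04] F [ 0.5  0.4 -0.4] g 36.1 j [-0.3   0.47  1.58 -0.    1.09  1.35]
[-5.6 -1.2 57.9] [306.32592126 221.64895761]
```

View pics/w2.png

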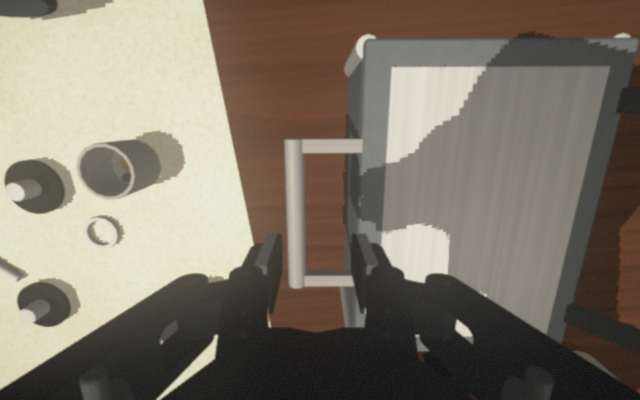

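Bar is at (295,139)-(296,289). The predicted midpoint was (306,222), so I'll correct with the closer view.

```bash
python3 - <<'E'
from h import *
C=cam("wrist")
for p in((295,139),(296,289)):print(ray("wrist",p,79,C).round(1))
m=(ray("wrist",(295,139),79,C)+ray("wrist",(296,289),79,C))/2;m[2]=60;print(m,tool(m-ctrl.sense()["eef_pos"]))
E
```

```text
[600.5 -37.5  79. ]
[497.7 -28.6  79. ]
[549.13787261 -33.04350177  60.        ] [-12.7  -3.4  57.9]
```

>>> play_rows(motion=[[[-6,-1,12],[0,0,0]],[[-6,-2,15],[0,0,0]],[[0,0,15],[0,0,0]],[[0,0,15],[0,0,0]],[[0,0,0],[0,0,0]],[[0,0,0],[0,0,0]]])

```text
time_s: 4.42
eef_pos: [548.6, -33.2, 60.6]
ee_rot: [0.0, -0.68, 0.733, -0.001]
force: [0.6, 0.2, -0.0]
grip_width: 0.424
```

```bash
python3 - <<'E'
from h import *
st();C=cam("wrist");snap("wrist","w3")
E
```

```text
t 4.42 tcp [548.6 -33.2  60.6] q [ 4.000e-04 -6.803e-01  7.329e-01 -7.000e-04] F [ 0.6  0.2 -0. ] g 36.2 j [-0.27  0.56  1.62 -0.    0.96  1.37]
```

View pics/w3.png

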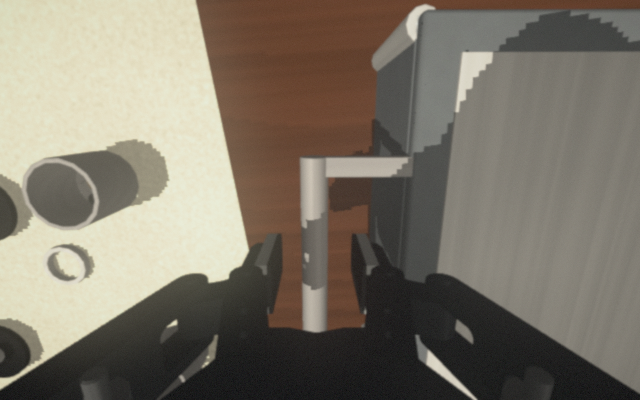

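The bar is centred between the jaws (column 315 against a jaw midpoint of 317). Closing.

>>> play_rows(motion=[[[0,0,0],[0,0,0]],[[0,0,0],[0,0,0]],[[0,0,0],[0,0,0]],[[0,0,0],[0,0,0]],[[0,0,0],[0,0,0]],[[0,0,0],[0,0,0]]], fingers=0, squeeze=40)

```text
time_s: 4.97
eef_pos: [548.6, -32.2, 60.7]
ee_rot: [0.001, -0.681, 0.733, -0.001]
force: [0.6, 4.2, 6.8]
grip_width: 0.126
```

```bash
cat > arc.py <<'E'
# rows for arc, tool kept down; tool frame: x=-case y, z down; start angle a0 -> a1
import numpy as np,sys
a0,a1,n=float(sys.argv[1]),float(sys.argv[2]),int(sys.argv[3]);r=190.04;o=np.arctan2(4,190)
a=np.linspace(a0,a1,n+1)+o
y=r*np.cos(a);z=r*np.sin(a)
print([[[round(-float(dy),1),0,round(-float(dz),1)],[0,0,0]] for dy,dz in zip(np.diff(y),np.diff(z))])
E
python3 arc.py 0 1.0 18; python3 arc.py 1.0 1.9 18; python3 arc.py 1.9 2.2 10
python3 -c "from h import *;st()"
```

```text
[[[0.5, 0, -10.5], [0, 0, 0]], [[1.1, 0, -10.5], [0, 0, 0]], [[1.7, 0, -10.4], [0, 0, 0]], [[2.3, 0, -10.3], [0, 0, 0]], [[2.8, 0, -10.2], [0, 0, 0]], [[3.4, 0, -10.0], [0, 0, 0]], [[3.9, 0, -9.8], [0, 0, 0]], [[4.5, 0, -9.6], [0, 0, 0]], [[5.0, 0, -9.3], [0, 0, 0]], [[5.5, 0, -9.0], [0, 0, 0]], [[6.0, 0, -8.7], [0, 0, 0]], [[6.5, 0, -8.3], [0, 0, 0]], [[6.9, 0, -8.0], [0, 0, 0]], [[7.4, 0, -7.6], [0, 0, 0]], [[7.8, 0, -7.2], [0, 0, 0]], [[8.2, 0, -6.7], [0, 0, 0]], [[8.5, 0, -6.2], [0, 0, 0]], [[8.8, 0, -5.8], [0, 0, 0]]]
[[[8.2, 0, -4.8], [0, 0, 0]], [[8.5, 0, -4.3], [0, 0, 0]], [[8.7, 0, -3.9], [0, 0, 0]], [[8.8, 0, -3.5], [0, 0, 0]], [[9.0, 0, -3.0], [0, 0, 0]], [[9.1, 0, -2.6], [0, 0, 0]], [[9.3, 0, -2.1], [0, 0, 0]], [[9.4, 0, -1.7], [0, 0, 0]], [[9.4, 0, -1.2], [0, 0, 0]], [[9.5, 0, -0.7], [0, 0, 0]], [[9.5, 0, -0.2], [0, 0, 0]], [[9.5, 0, 0.2], [0, 0, 0]], [[9.5, 0, 0.7], [0, 0, 0]], [[9.4, 0, 1.2], [0, 0, 0]], [[9.4, 0, 1.7], [0, 0, 0]], [[9.3, 0, 2.1], [0, 0, 0]], [[9.1, 0, 2.6], [0, 0, 0]], [[9.0, 0, 3.0], [0, 0, 0]]]
[[[5.3, 0, 2.0], [0, 0, 0]], [[5.3, 0, 2.2], [0, 0, 0]], [[5.2, 0, 2.4], [0, 0, 0]], [[5.1, 0, 2.5], [0, 0, 0]], [[5.0, 0, 2.7], [0, 0, 0]], [[5.0, 0, 2.8], [0, 0, 0]], [[4.9, 0, 3.0], [0, 0, 0]], [[4.8, 0, 3.1], [0, 0, 0]], [[4.7, 0, 3.2], [0, 0, 0]], [[4.6, 0, 3.4], [0, 0, 0]]]
t 4.97 tcp [548.6 -32.2  60.7] q [ 9.000e-04 -6.805e-01  7.327e-01 -7.000e-04] F [0.6 4.2 6.8] g 10.7 j [-0.27  0.56  1.62  0.    0.96  1.37]
```

>>> play_rows(motion=[[[0.5,0,-10.5],[0,0,0]],[[1.1,0,-10.5],[0,0,0]],[[1.7,0,-10.4],[0,0,0]],[[2.3,0,-10.3],[0,0,0]],[[2.8,0,-10.2],[0,0,0]],[[3.4,0,-10.0],[0,0,0]],[[3.9,0,-9.8],[0,0,0]],[[4.5,0,-9.6],[0,0,0]],[[5.0,0,-9.3],[0,0,0]],[[5.5,0,-9.0],[0,0,0]],[[6.0,0,-8.7],[0,0,0]],[[6.5,0,-8.3],[0,0,0]],[[6.9,0,-8.0],[0,0,0]],[[7.4,0,-7.6],[0,0,0]],[[7.8,0,-7.2],[0,0,0]],[[8.2,0,-6.7],[0,0,0]],[[8.5,0,-6.2],[0,0,0]],[[8.8,0,-5.8],[0,0,0]]])

```text
time_s: 6.47
eef_pos: [542.4, -120.9, 221.2]
ee_rot: [0.003, -0.681, 0.732, -0.001]
force: [0.6, 14.0, 17.8]
grip_width: 0.122
```

>>> play_rows(motion=[[[8.2,0,-4.8],[0,0,0]],[[8.5,0,-4.3],[0,0,0]],[[8.7,0,-3.9],[0,0,0]],[[8.8,0,-3.5],[0,0,0]],[[9.0,0,-3.0],[0,0,0]],[[9.1,0,-2.6],[0,0,0]],[[9.3,0,-2.1],[0,0,0]],[[9.4,0,-1.7],[0,0,0]],[[9.4,0,-1.2],[0,0,0]],[[9.5,0,-0.7],[0,0,0]]])

```text
time_s: 7.3
eef_pos: [535.6, -213.0, 247.2]
ee_rot: [0.001, -0.681, 0.733, -0.002]
force: [7.0, 1.6, -3.3]
grip_width: 0.123
```

```bash
python3 -c "
from h import *
st();snap('side','s1')"
```

```text
t 7.3 tcp [ 535.6 -213.   247.2] q [ 0.0014 -0.6807  0.7326 -0.0021] F [ 7.   1.6 -3.3] g 10.5 j [-0.58  0.41  1.31  0.    1.41  1.06]
```

View pics/s1.png

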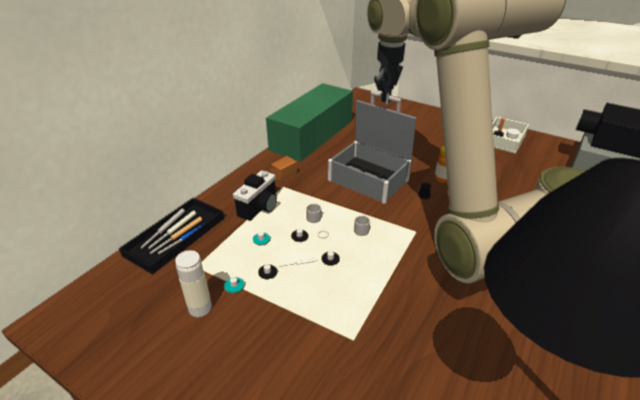

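The lid stands near upright in the grip. Continuing.

>>> play_rows(motion=[[[9.5,0,-0.2],[0,0,0]],[[9.5,0,0.2],[0,0,0]],[[9.5,0,0.7],[0,0,0]],[[9.4,0,1.2],[0,0,0]],[[9.4,0,1.7],[0,0,0]],[[9.3,0,2.1],[0,0,0]],[[9.1,0,2.6],[0,0,0]],[[9.0,0,3.0],[0,0,0]],[[5.3,0,2.0],[0,0,0]],[[5.3,0,2.2],[0,0,0]],[[5.2,0,2.4],[0,0,0]],[[5.1,0,2.5],[0,0,0]],[[5.0,0,2.7],[0,0,0]],[[5.0,0,2.8],[0,0,0]],[[4.9,0,3.0],[0,0,0]],[[4.8,0,3.1],[0,0,0]]])

```text
time_s: 8.68
eef_pos: [526.6, -328.2, 213.4]
ee_rot: [0.001, -0.681, 0.733, -0.001]
force: [5.8, 0.3, 2.8]
grip_width: 0.121
```

>>> play_rows(motion=[[[2.3,0,1.6],[0,0,0]],[[2.3,0,1.6],[0,0,0]],[[0,0,0],[0,0,0]]])

```text
time_s: 8.93
eef_pos: [526.1, -332.8, 209.8]
ee_rot: [0.0, -0.68, 0.733, -0.001]
force: [5.9, -0.5, 1.3]
grip_width: 0.12
```

>>> play_rows(motion=[[[2.2,0,1.7],[0,0,0]],[[2.2,0,1.7],[0,0,0]],[[0,0,0],[0,0,0]]])

```text
time_s: 9.18
eef_pos: [525.9, -336.3, 207.2]
ee_rot: [0.001, -0.681, 0.733, -0.0]
force: [5.5, 3.6, 4.3]
grip_width: 0.12
```

```bash
python3 -c "
from h import *
st()"
```

```text
t 9.18 tcp [ 525.9 -336.3  207.2] q [ 1.000e-03 -6.807e-01  7.326e-01 -1.000e-04] F [5.5 3.6 4.3] g 10.3 j [-0.76  0.55  1.21  0.    1.38  0.89]
```

>>> play_rows(motion=[[[1.0,0,0.8],[0,0,0]],[[1.0,0,0.8],[0,0,0]],[[0,0,0],[0,0,0]]])

```text
time_s: 9.43
eef_pos: [525.9, -336.5, 207.0]
ee_rot: [0.002, -0.681, 0.732, 0.001]
force: [0.4, 14.3, 14.9]
grip_width: 0.121
```

The force step (z 4→15, no further motion) shows the lid on its stop. Releasing and backing off upward.

>>> play_rows(motion=[[[0,0,0],[0,0,0]],[[0,0,0],[0,0,0]],[[0,0,0],[0,0,0]],[[0,0,0],[0,0,0]],[[0,0,-12],[0,0,0]],[[0,0,-25],[0,0,0]],[[0,0,-35],[0,0,0]],[[-20,-6,-30],[0,0,0]],[[-35,-6,0],[0,0,0]],[[-35,-6,0],[0,0,0]],[[-35,-6,0],[0,0,0]],[[-35,-6,0],[0,0,0]],[[-35,-5,0],[0,0,0]],[[-35,0,0],[0,0,0]],[[-10,0,0],[0,0,0]],[[0,0,0],[0,0,0]]], fingers=34)

```text
time_s: 10.77
eef_pos: [578.0, -100.0, 307.1]
ee_rot: [-0.0, -0.682, 0.732, 0.0]
force: [-0.1, -0.0, 0.0]
grip_width: 0.395
```

```bash
python3 - <<'E'
from h import *
st();C=cam("wrist");im=snap("wrist","w4")
for th,z in(("cup0",20),("cover0",15)):
    print(th,[(p,tuple(x),tuple(ray("wrist",x,z,C).round()[:2])) for p,x in spot("wrist",th) if p>.2])
for a in("scene","side"):
  snap(a,a+"1")
  for th,z in(("cup0",20),("cover0",15)):
    print(a,th,[(p,tuple(ray(a,x,z).round()[:2])) for p,x in spot(a,th) if p>.3])
E
```

```text
t 10.77 tcp [ 578.  -100.   307.1] q [-0.     -0.6817  0.7317  0.    ] F [-0.1 -0.   0. ] g 33.8 j [-0.37  0.42  1.16 -0.    1.57  1.27]
cup0 [(0.69, (np.float64(449.5), np.float64(193.8)), (np.float64(521.0), np.float64(-299.0))), (0.66, (np.float64(206.9), np.float64(255.1)), (np.float64(447.0), np.float64(84.0))), (0.65, (np.float64(172.0), np.float64(170.3)), (np.float64(586.0), np.float64(113.0)))]
cover0 [(0.82, (np.float64(23.6), np.float64(194.5)), (np.float64(565.0), np.float64(349.0))), (0.68, (np.float64(124.4), np.float64(185.7)), (np.float64(567.0), np.float64(192.0))), (0.67, (np.float64(63.5), np.float64(131.5)), (np.float64(653.0), np.float64(260.0))), (0.56, (np.float64(121.3), np.float64(252.2)), (np.float64(459.0), np.float64(223.0))), (0.37, (np.float64(95.6), np.float64(40.9)), (np.float64(766.0), np.float64(182.0)))]
scene cup0 [(0.83, (np.float64(577.0), np.float64(114.0))), (0.76, (np.float64(437.0), np.float64(90.0)))]
scene cover0 [(0.69, (np.float64(569.0), np.float64(348.0))), (0.57, (np.float64(463.0), np.float64(234.0))), (0.57, (np.float64(664.0), np.float64(264.0))), (0.55, (np.float64(575.0), np.float64(207.0))), (0.49, (np.float64(611.0), np.float64(429.0)))]
side cup0 [(0.61, (np.float64(438.0), np.float64(92.0))), (0.61, (np.float64(582.0), np.float64(102.0))), (0.41, (np.float64(554.0), np.float64(201.0)))]
side cover0 [(0.8, (np.float64(598.0), np.float64(430.0))), (0.71, (np.float64(558.0), np.float64(347.0))), (0.7, (np.float64(450.0), np.float64(232.0))), (0.51, (np.float64(656.0), np.float64(274.0)))]
```

View pics/w4.png

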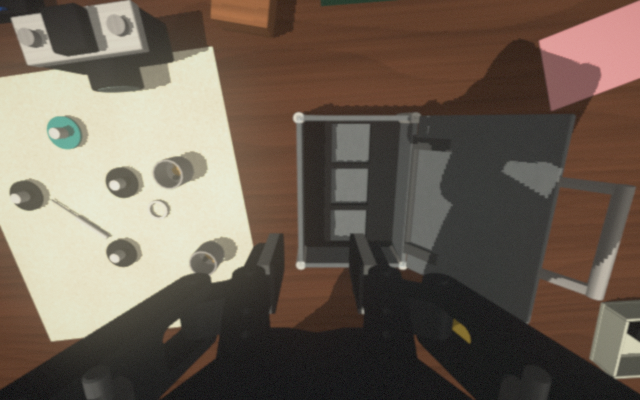

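Wrist view: open case with three recesses at (350,142), (349,185) and (348,222), and the lid leaning back on the right. The cups, covers and look-alike are unchanged. Refitting the case from a settled picture.

```bash
python3 - <<'E'
from h import *
from scipy.optimize import least_squares
st();C=cam("wrist");im=snap("wrist","w5")
g=cv2.cvtColor(im,cv2.COLOR_RGB2GRAY);hsv=cv2.cvtColor(im,cv2.COLOR_RGB2HSV)
roi=np.zeros_like(g);roi[115:245,322:378]=1
m=((g>75)&(roi>0)).astype(np.uint8)
n,l,s,c=cv2.connectedComponentsWithStats(m)
for i in range(1,n):
    if s[i][4]>100:print(s[i],c[i].round(1),ray("wrist",c[i],6,C).round(1))
def W(p,X): k,s=np.cos(p[2]),np.sin(p[2]); return [p[0]+k*X[0]-s*X[1],p[1]+s*X[0]+k*X[1],X[2]]
obs=[((103,75,75),(299,118)),((103,-75,75),(415,118)),((-103,75,75),(301,265)),((-103,-75,75),(402,265))]
f=lambda p:np.concatenate([proj("wrist",W(p,X),C)-u for X,u in obs])
r=least_squares(f,[550,-150,0.]);print(r.x.round(3),r.fun.round(1))
print([proj("wrist",W(r.x,(x,0,6)),C).round(1) for x in(-64,0,64)], np.abs(im.astype(int)-cv2.imread("pics/w4.png")[:,:,::-1]).mean())
E
```

```text
t 11.22 tcp [ 577.8 -102.8  306.9] q [-1.000e-04 -6.801e-01  7.331e-01  0.000e+00] F [ 0.3 -0.2 -0.4] g 34.2 j [-0.38  0.42  1.16 -0.    1.57  1.27]
[322 115  56   6 336] [349.5 117.5] [ 642.5 -157.     6. ]
[ 330  123   38   39 1369] [348.9 141.7] [ 607.9 -154.6    6. ]
[ 330  168   36   34 1181] [347.6 184.5] [ 542.9 -149.7    6. ]
[330 209  34  31 907] [346. 223.] [ 480.1 -144.2    6. ]
[ 5.40895e+02 -1.50971e+02 -7.60000e-02] [-3.  -1.8  3.  -1.6 -2.6  2.6  2.5  2.7]
[array([347.3, 224.7]), array([348.5, 185.7]), array([349.8, 143.8])] 4.685029947916667
```

>>> play_rows(motion=[[[-20,1,10],[0,0,0]],[[-32,1.5,24],[0,0,0]],[[-32,1.5,24],[0,0,0]],[[-32,1.5,24],[0,0,0]],[[-32,1.5,24],[0,0,0]],[[-32,1.5,24],[0,0,0]],[[-25,1.5,20],[0,0,0]],[[-10,0,7],[0,0,0]],[[0,0,0],[0,0,0]],[[0,0,0],[0,0,0]],[[0,0,0],[0,0,0]],[[0,0,0],[0,0,0]]], fingers=72)

```text
time_s: 12.27
eef_pos: [584.5, 111.8, 151.4]
ee_rot: [0.001, -0.68, 0.733, -0.001]
force: [-0.1, 0.5, -0.3]
grip_width: 0.843
```

```bash
cat > circ.py <<'E'
from h import *
import sys
# circ.py name z radius_mm file : refine circle of known radius at height z near best spot
def find(z,rad,near,im,C,rng=14):
    g=cv2.GaussianBlur(cv2.cvtColor(im,cv2.COLOR_RGB2GRAY),(0,0),1).astype(float)
    th=np.linspace(0,2*np.pi,120,endpoint=False)
    K,r,t=C
    def sc(c):
        v=[]
        for s in(-1.2,1.2):
            P=np.stack([c[0]+(rad+s)*np.cos(th),c[1]+(rad+s)*np.sin(th),np.full(120,float(z))])
            p=K@(r@P+t[:,None]);p=p[:2]/p[2]
            v.append(cv2.remap(g.astype(np.float32),p[0].astype(np.float32)[None],p[1].astype(np.float32)[None],1)[0])
        return np.median(np.abs(v[1]-v[0]))+np.mean(np.abs(v[1]-v[0]))
    best=None
    for step in(2,.5):
        c0=near if best is None else best[1]; R_=rng if best is None else 2
        best=max(((sc((c0[0]+a,c0[1]+b)),(c0[0]+a,c0[1]+b)) for a in np.arange(-R_,R_+.1,step) for b in np.arange(-R_,R_+.1,step)),key=lambda q:q[0])
    return best
def mark(im,C,c,z,rad,f):
    o=im[:,:,::-1].copy()
    for a in np.linspace(0,2*np.pi,90):
        p=proj("wrist",(c[0]+rad*np.cos(a),c[1]+rad*np.sin(a),z),C);cv2.circle(o,tuple(int(v) for v in p.round()),0,(0,0,255),-1)
    cv2.imwrite("pics/"+f+".png",o)
E
python3 - <<'E'
from circ import *
st();C=cam("wrist");im=snap("wrist","w6")
S=[(p,x,ray("wrist",x,20,C).round()[:2]) for p,x in spot("wrist","cup0")];print(S)
b=find(40,22,(584,112),im,C);print(b)
b2=find(40,19,(584,112),im,C);print(b2)
mark(im,C,b[1],40,22,"w6m");print(tool(np.array([*b[1],16])-ctrl.sense()["eef_pos"]))
E
```

```text
t 12.27 tcp [584.5 111.8 151.4] q [ 0.0008 -0.6799  0.7333 -0.0008] F [-0.1  0.5 -0.3] g 72.0 j [-0.01  0.53  1.39 -0.    1.22  1.64]
[(0.85, array([350.6, 309.4]), array([451.,  84.])), (0.71, array([317.6, 192.2]), array([583., 110.]))]
(np.float32(81.00855), (np.float64(588.0), np.float64(110.0)))
(np.float32(92.46877), (np.float64(583.0), np.float64(111.5)))
[  1.8  -3.7 135. ]
```

View pics/w6m.png

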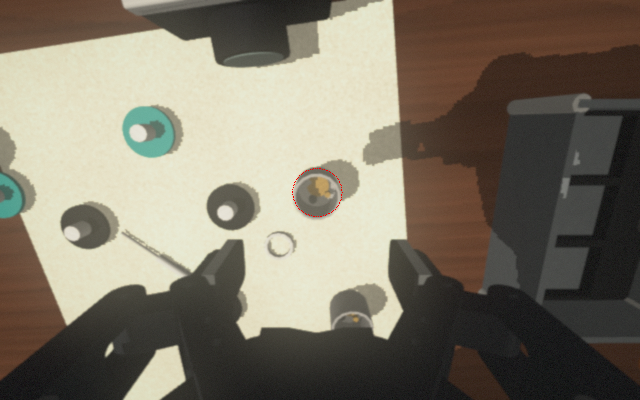

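Circle sits on the cup at (318,192) with some ambiguity. I'll score both rim edges together on the same picture.

```bash
cat >> circ.py <<'E'
def rim(z,im,C,near,rng=10,ro=22,ri=19):
    # bright ring between ri and ro: fit both edges, signed (ring brighter than inside)
    g=cv2.GaussianBlur(cv2.cvtColor(im,cv2.COLOR_RGB2GRAY),(0,0),.7).astype(np.float32)
    th=np.linspace(0,2*np.pi,120,endpoint=False);K,r,t=C
    def samp(c,q):
        P=np.stack([c[0]+q*np.cos(th),c[1]+q*np.sin(th),np.full(120,float(z))]);p=K@(r@P+t[:,None]);p=(p[:2]/p[2]).astype(np.float32)
        return cv2.remap(g,p[0][None],p[1][None],1)[0]
    def sc(c):
        a,b=samp(c,(ro+ri)/2),samp(c,ri-2); o=samp(c,ro+2); return np.mean(np.clip(a-b,-40,40))-.5*np.std(a)+.3*np.mean(np.clip(np.abs(o-a),0,40))
    G=np.arange(-rng,rng+.1,1)
    b=max(((sc((near[0]+i,near[1]+j)),near[0]+i,near[1]+j) for i in G for j in G))
    G=np.arange(-1,1.1,.25)
    return max(((sc((b[1]+i,b[2]+j)),b[1]+i,b[2]+j) for i in G for j in G))
E
python3 - <<'E'
from circ import *
C=cam("wrist");im=cv2.imread("pics/w6.png")[:,:,::-1].copy()
print(rim(40,im,C,(584,112)));c=rim(40,im,C,(584,112))[1:]
mark(im,C,c,40,22,"a");o=cv2.imread("pics/a.png");mark(o[:,:,::-1],C,c,40,19,"a")
o=cv2.imread("pics/a.png");cv2.imwrite("pics/w6n.png",cv2.resize(np.hstack([o[150:235,275:360],cv2.imread("pics/w6.png")[150:235,275:360]]),None,fx=4,fy=4,interpolation=0))
E
```

```text
(np.float32(40.59903), np.float64(583.5), np.float64(111.5))
```

View pics/w6n.png

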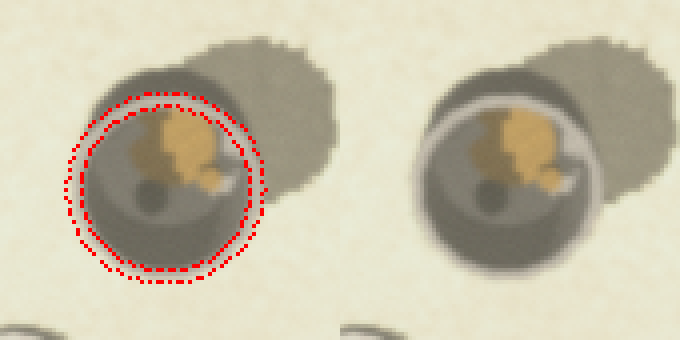

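Both rim circles fit at (583.5, 111.5), so I'm grasping there.

>>> play_rows(motion=[[[0.5,1,30],[0,0,0]],[[0,0,35],[0,0,0]],[[0,0,30],[0,0,0]],[[0,0,25],[0,0,0]],[[0,0,15],[0,0,0]],[[0,0,0],[0,0,0]],[[0,0,0],[0,0,0]]])

```text
time_s: 12.95
eef_pos: [583.0, 112.3, 15.4]
ee_rot: [-0.0, -0.68, 0.733, 0.0]
force: [0.5, -0.2, 0.5]
grip_width: 0.841
```

>>> play_rows(motion=[[[0,0,0],[0,0,0]],[[0,0,0],[0,0,0]],[[0,0,0],[0,0,0]],[[0,0,0],[0,0,0]],[[0,0,0],[0,0,0]],[[0,0,0],[0,0,0]]], fingers=30, squeeze=40)

```text
time_s: 13.45
eef_pos: [583.7, 112.7, 16.7]
ee_rot: [0.001, -0.681, 0.733, -0.001]
force: [-0.7, 0.1, 6.5]
grip_width: 0.487
```

>>> play_rows(motion=[[[0,0,-10],[0,0,0]],[[0,0,-30],[0,0,0]],[[0,0,-35],[0,0,0]],[[0,0,-35],[0,0,0]],[[20,-3.5,-10],[0,0,0]],[[33,-5.3,0],[0,0,0]],[[33,-5.3,0],[0,0,0]],[[33,-5.3,0],[0,0,0]],[[33,-5.3,0],[0,0,0]],[[33,-5.3,0],[0,0,0]],[[33,-5.3,0],[0,0,0]],[[30,-5,0],[0,0,0]],[[15,-2,0],[0,0,0]],[[0,0,0],[0,0,0]],[[0,0,0],[0,0,0]],[[0,0,0],[0,0,0]]])

```text
time_s: 14.78
eef_pos: [605.5, -151.3, 135.3]
ee_rot: [0.0, -0.681, 0.732, 0.0]
force: [-0.1, -0.3, -0.9]
grip_width: 0.49
```

```bash
python3 - <<'E'
from h import *
st();print(tool(np.array([606,-154.5,60])-ctrl.sense()["eef_pos"]));C=cam("wrist");snap("wrist","w7")
E
```

```text
t 14.78 tcp [ 605.5 -151.3  135.3] q [ 1.000e-04 -6.809e-01  7.324e-01  2.000e-04] F [-0.1 -0.3 -0.9] g 41.8 j [-0.43  0.61  1.3   0.    1.23  1.21]
[ 3.2 -0.8 75.3]
```

View pics/w7.png

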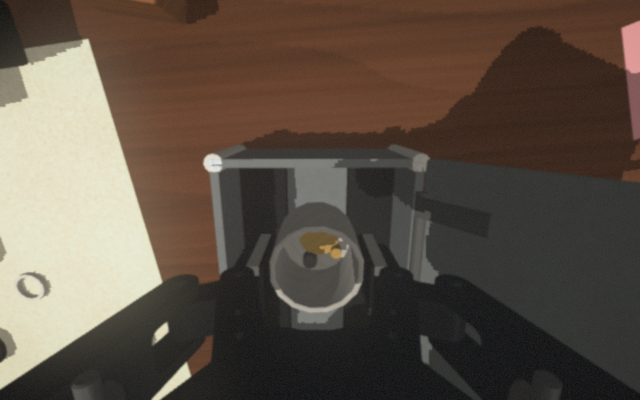

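Cup is held square between the pads. Recess 2 shows at columns 293-350, rows 165-200.

```bash
python3 - <<'E'
from h import *
C=cam("wrist");s=ctrl.sense();Q=R(s["ee_rot"]).inv()
im=cv2.imread("pics/w7.png",0)
for row in(172,180,190):print(row,im[row,270:375:3])
for p in((293,180),(350,180),(322,180)):
  print(p,Q.apply(ray("wrist",p,6,C)-s["eef_pos"]).round(1),Q.apply(ray("wrist",p,20,C)-s["eef_pos"]).round(1))
E
```

```text
172 [ 42  47  52  53  52  47  73  76  98 125 126 124 125 124 125 123 122 123
 122 124 123 123 123 121 122 120  52  53  50  40  43  40  40  38  41]
180 [ 38  41  54  51  54  48  72  76  82 122 124 122 124 124 122 124 124 123
 120 122 123 121 125 125 122 120  51  51  49  39  41  40  38  38  36]
190 [ 42  42  50  50  50  51  74  78  77 116 121 123 126 124 124 124 122 121
 123 122 122 122 122 123 124 114  51  51  50  52  55  40  42  36  37]
(293, 180) [-21.1 -11.  129.3] [-19.9 -13.9 115.3]
(350, 180) [ 32.8 -11.1 129.3] [ 31.1 -13.9 115.3]
(322, 180) [  6.3 -11.  129.3] [  6.1 -13.9 115.3]
```

>>> play_rows(motion=[[[4.5,-0.8,15],[0,0,0]],[[0,0,30],[0,0,0]],[[0,0,30],[0,0,0]],[[0,0,15],[0,0,0]],[[0,0,10],[0,0,0]],[[0,0,5],[0,0,0]],[[0,0,0],[0,0,0]],[[0,0,0],[0,0,0]]])

```text
time_s: 15.5
eef_pos: [606.6, -157.0, 31.1]
ee_rot: [0.0, -0.681, 0.733, -0.001]
force: [0.1, 0.1, -1.3]
grip_width: 0.49
```

>>> play_rows(motion=[[[0,0,3],[0,0,0]],[[0,0,3],[0,0,0]],[[0,0,2],[0,0,0]],[[0,0,0],[0,0,0]],[[0,0,0],[0,0,0]]])

```text
time_s: 15.92
eef_pos: [606.2, -157.3, 22.8]
ee_rot: [0.0, -0.681, 0.733, -0.0]
force: [-2.2, 2.4, 5.8]
grip_width: 0.49
```

>>> play_rows(motion=[[[0,0,0],[0,0,0]],[[0,0,0],[0,0,0]],[[0,0,0],[0,0,0]],[[0,0,0],[0,0,0]],[[0,0,0],[0,0,0]],[[0,0,-20],[0,0,0]],[[0,0,-35],[0,0,0]],[[0,0,-35],[0,0,0]],[[0,0,-35],[0,0,0]],[[0,0,-10],[0,0,0]],[[0,0,0],[0,0,0]],[[0,0,0],[0,0,0]],[[0,0,0],[0,0,0]]], fingers=72)

```text
time_s: 17.0
eef_pos: [605.2, -156.9, 154.8]
ee_rot: [-0.001, -0.681, 0.733, 0.002]
force: [-1.2, -0.2, -0.1]
grip_width: 0.844
```

```bash
python3 - <<'E'
from circ import *
st();C=cam("wrist");im=snap("wrist","w8");print(rim(46,im,C,(606,-157)))
print([(p,x,ray("wrist",x,20,C).round()[:2]) for p,x in spot("wrist","cup0")])
for a in("scene","side"):
  snap(a,a+"2")
  for th,z in(("cup0",20),("cover0",15)):
    print(a,th,[(p,tuple(ray(a,x,z).round()[:2])) for p,x in spot(a,th) if p>.3])
print(tool(np.array([445,87,151])-ctrl.sense()["eef_pos"]))
E
```

```text
t 17.0 tcp [ 605.2 -156.9  154.8] q [-6.000e-04 -6.805e-01  7.327e-01  1.600e-03] F [-1.2 -0.2 -0.1] g 72.1 j [-0.44  0.6   1.27  0.    1.28  1.2 ]
(np.float32(43.029945), np.float64(606.5), np.float64(-157.5))
[(0.94, array([318.3, 188. ]), array([ 607., -160.])), (0.6, array([108.6, 348.5]), array([436.,  93.]))]
scene cup0 [(0.68, (np.float64(435.0), np.float64(87.0))), (0.43, (np.float64(568.0), np.float64(-176.0)))]
scene cover0 [(0.78, (np.float64(606.0), np.float64(428.0))), (0.68, (np.float64(659.0), np.float64(265.0))), (0.6, (np.float64(572.0), np.float64(352.0))), (0.54, (np.float64(570.0), np.float64(201.0))), (0.48, (np.float64(468.0), np.float64(229.0)))]
side cup0 [(0.62, (np.float64(445.0), np.float64(78.0))), (0.44, (np.float64(439.0), np.float64(239.0)))]
side cover0 [(0.82, (np.float64(559.0), np.float64(354.0))), (0.72, (np.float64(598.0), np.float64(434.0))), (0.7, (np.float64(447.0), np.float64(235.0))), (0.58, (np.float64(652.0), np.float64(281.0))), (0.57, (np.float64(562.0), np.float64(204.0)))]
[-231.6  178.5    5.8]
```

>>> play_rows(motion=[[[-12,9,0],[0,0,0]],[[-25,19,0],[0,0,0]],[[-25,19,0],[0,0,0]],[[-25,19,0],[0,0,0]],[[-25,19,0],[0,0,0]],[[-25,19,0],[0,0,0]],[[-25,19,0],[0,0,0]],[[-25,19,0],[0,0,0]],[[-25,19,0],[0,0,0]],[[-20,17.5,5],[0,0,0]],[[0,0,0],[0,0,0]],[[0,0,0],[0,0,0]],[[0,0,0],[0,0,0]],[[0,0,0],[0,0,0]]])

```text
time_s: 18.57
eef_pos: [445.8, 86.6, 152.1]
ee_rot: [0.0, -0.68, 0.733, -0.0]
force: [0.9, 0.2, -0.4]
grip_width: 0.842
```

```bash
python3 - <<'E'
from circ import *
st();C=cam("wrist");im=snap("wrist","w9")
S=[(p,x,ray("wrist",x,20,C).round()[:2]) for p,x in spot("wrist","cup0")];print(S)
b=rim(40,im,C,(443,87),14);print(b)
print(tool(np.array([b[1],b[2],16])-ctrl.sense()["eef_pos"]))
E
```

```text
t 18.57 tcp [445.8  86.6 152.1] q [ 2.000e-04 -6.802e-01  7.331e-01 -3.000e-04] F [ 0.9  0.2 -0.4] g 71.9 j [-0.07  0.24  1.81 -0.    1.08  1.58]
[(0.65, array([587.1,   2.2]), array([ 588., -148.])), (0.61, array([317.4, 194.3]), array([442.,  85.]))]
(np.float32(39.04059), np.float64(442.0), np.float64(85.25))
[  1.7   3.6 136. ]
```

>>> play_rows(motion=[[[1.7,3.6,30],[0,0,0]],[[0,0,35],[0,0,0]],[[0,0,30],[0,0,0]],[[0,0,25],[0,0,0]],[[0,0,15],[0,0,0]],[[0,0,0],[0,0,0]],[[0,0,0],[0,0,0]]])

```text
time_s: 19.25
eef_pos: [441.5, 85.5, 16.9]
ee_rot: [-0.0, -0.68, 0.733, 0.0]
force: [0.2, -0.1, 0.1]
grip_width: 0.837
```

>>> play_rows(motion=[[[0,0,0],[0,0,0]],[[0,0,0],[0,0,0]],[[0,0,0],[0,0,0]],[[0,0,0],[0,0,0]],[[0,0,0],[0,0,0]],[[0,0,0],[0,0,0]]], fingers=30)

```text
time_s: 19.75
eef_pos: [442.2, 85.9, 18.4]
ee_rot: [0.001, -0.681, 0.733, -0.001]
force: [-2.5, -0.5, 7.6]
grip_width: 0.495
```

>>> play_rows(motion=[[[0,0,-10],[0,0,0]],[[0,0,-30],[0,0,0]],[[0,0,-35],[0,0,0]],[[0,0,-35],[0,0,0]],[[20,-5,-10],[0,0,0]],[[32,-7.5,0],[0,0,0]],[[32,-7.5,0],[0,0,0]],[[32,-7.5,0],[0,0,0]],[[32,-7.5,0],[0,0,0]],[[32,-7.5,0],[0,0,0]],[[30,-7.5,0],[0,0,0]],[[15,-4,0],[0,0,0]],[[0,0,0],[0,0,0]],[[0,0,0],[0,0,0]],[[0,0,0],[0,0,0]]])

```text
time_s: 21.0
eef_pos: [478.4, -141.2, 137.2]
ee_rot: [0.0, -0.681, 0.732, 0.0]
force: [-0.8, 0.2, -1.0]
grip_width: 0.5
```

```bash
python3 - <<'E'
from h import *
st();print(tool(np.array([479,-145,60])-ctrl.sense()["eef_pos"]));C=cam("wrist");im=snap("wrist","w10")
g=cv2.imread("pics/w10.png",0);s=ctrl.sense();Q=R(s["ee_rot"]).inv()
for r in range(120,216,12):print(r,g[r,250:400:5])
E
```

```text
t 21.0 tcp [ 478.4 -141.2  137.2] q [ 1.000e-04 -6.809e-01  7.324e-01  2.000e-04] F [-0.8  0.2 -1. ] g 42.7 j [-0.52  0.35  1.7   0.    1.08  1.12]
[ 3.8 -0.9 77.2]
120 [ 38  40  37  42  38  51  52  44  78  86 127 128 128 127 129 125 125 124
 128 124  53  53  52  47  49  49  50  48  48  46]
132 [ 37  39  33  40  38  47  49  48  76 120 127 128 126 128 130 127 125 128
 124 125  50  53  53  49  51  48  43  34  34  43]
144 [ 37  39  38  39  40  49  54  46  78  99 128 125 122 127 127 127 125 125
 125 125  52  50  52  48  34  38  35  35  31  35]
156 [40 39 40 39 36 44 48 51 48 54 54 55 55 54 55 57 50 52 54 52 51 53 49 38
 36 37 35 35 39 36]
168 [ 36  39  37  39  39  46  47  48  77 102 126 127 129 129 126 128 124 126
 125 124  53  50  42  40  43  37  37  35  37  45]
180 [ 38  37  40  39  36  39  52  51  80  81 127 125 122 127 125 127 125 127
 124 126  51  52  41  40  40  38  39  34  35  52]
192 [ 41  38  36  38  42  38  48  49  72  78 125 128 128 126 125 128 125 125
 127 123  51  49  49  42  41  39  43  38  34  54]
204 [ 40  39  39  38  37  40  50  51  74  81 118  87  74  77  77  76 104 127
 125 121  51  50  52  53  50  48  49  48  48  82]
```

View pics/w10.png

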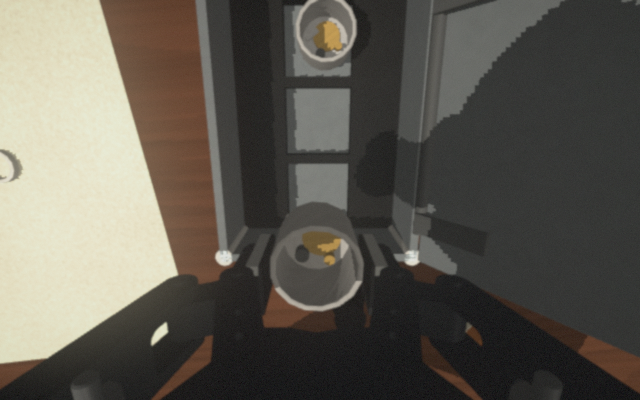

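Cup 1 is held well, and the first cup stands in recess 2. Recess 1's floor spans columns 295-349, rows 88-152, which gives a precise reference.

```bash
python3 - <<'E'
from h import *
C=cam("wrist");g=cv2.imread("pics/w10.png",0)
print(g[80:170,320])
P=[ray("wrist",p,6,C) for p in((294,120),(349,120),(320,89.5),(320,152.5))];print(np.round(P,1))
m=np.array([(P[0]+P[1])/2,(P[2]+P[3])/2]);print(m)
E
```

```text
[ 53  51  54  52  51  53  46  55  83 117 125 126 126 126 125 128 126 124
 124 126 125 126 126 125 125 125 126 126 123 124 126 128 126 127 125 126
 127 126 127 128 129 127 128 125 125 126 125 126 124 127 127 126 130 126
 127 126 127 128 128 129 129 129 130 126 127 126 127 128 126 112 100  82
  70  50  47  49  55  51  56  54  50  54  56  83 114 122 126 125 126 125]
[[ 545.4 -126.7    6. ]
 [ 541.9 -176.1    6. ]
 [ 569.6 -151.8    6. ]
 [ 514.7 -148.     6. ]]
[[ 543.65621408 -151.38930897    6.        ]
 [ 542.13664856 -149.93010042    6.        ]]
```

>>> play_rows(motion=[[[4.6,-0.3,15],[0,0,0]],[[0,0,30],[0,0,0]],[[0,0,30],[0,0,0]],[[0,0,15],[0,0,0]],[[0,0,10],[0,0,0]],[[0,0,5],[0,0,0]],[[0,0,0],[0,0,0]],[[0,0,0],[0,0,0]],[[0,0,3],[0,0,0]],[[0,0,3],[0,0,0]],[[0,0,2],[0,0,0]],[[0,0,0],[0,0,0]],[[0,0,0],[0,0,0]]])

```text
time_s: 22.13
eef_pos: [478.8, -147.2, 24.5]
ee_rot: [0.0, -0.681, 0.733, -0.0]
force: [-1.7, 1.4, 5.1]
grip_width: 0.502
```

Contact at the expected height. Release, rise and check.

>>> play_rows(motion=[[[0,0,0],[0,0,0]],[[0,0,0],[0,0,0]],[[0,0,0],[0,0,0]],[[0,0,0],[0,0,0]],[[0,0,0],[0,0,0]],[[0,0,-20],[0,0,0]],[[0,0,-35],[0,0,0]],[[0,0,-35],[0,0,0]],[[0,0,-35],[0,0,0]],[[0,0,-10],[0,0,0]],[[0,0,0],[0,0,0]],[[0,0,0],[0,0,0]],[[0,0,0],[0,0,0]]], fingers=72)

```text
time_s: 23.22
eef_pos: [477.9, -146.7, 157.3]
ee_rot: [-0.0, -0.68, 0.733, 0.001]
force: [-0.6, 0.2, -0.3]
grip_width: 0.844
```

```bash
python3 - <<'E'
from circ import *
st();C=cam("wrist");im=snap("wrist","w11");print(rim(46,im,C,(478,-147)))
print([(p,x,ray("wrist",x,20,C).round()[:2]) for p,x in spot("wrist","cup0")])
for a in("scene","side"):
  snap(a,a+"3")
  for th,z in(("cup0",20),("cover0",15)):
    print(a,th,[(p,tuple(ray(a,x,z).round()[:2])) for p,x in spot(a,th) if p>.3])
print(tool(np.array([566,202,151])-ctrl.sense()["eef_pos"]))
E
```

```text
t 23.22 tcp [ 477.9 -146.7  157.3] q [-4.000e-04 -6.805e-01  7.328e-01  1.400e-03] F [-0.6  0.2 -0.3] g 72.1 j [-0.53  0.33  1.68  0.    1.14  1.11]
(np.float32(43.161736), np.float64(478.75), np.float64(-147.75))
[(0.93, array([315.4, 188.4]), array([ 479., -147.])), (0.77, array([318.6,  35.5]), array([ 613., -159.]))]
scene cup0 [(0.75, (np.float64(467.0), np.float64(-161.0))), (0.42, (np.float64(568.0), np.float64(-184.0)))]
scene cover0 [(0.81, (np.float64(572.0), np.float64(357.0))), (0.75, (np.float64(457.0), np.float64(237.0))), (0.67, (np.float64(613.0), np.float64(432.0))), (0.55, (np.float64(573.0), np.float64(202.0))), (0.48, (np.float64(664.0), np.float64(275.0)))]
side cup0 [(0.54, (np.float64(616.0), np.float64(-195.0)))]
side cover0 [(0.82, (np.float64(588.0), np.float64(433.0))), (0.67, (np.float64(561.0), np.float64(352.0))), (0.62, (np.float64(652.0), np.float64(273.0))), (0.58, (np.float64(441.0), np.float64(233.0))), (0.55, (np.float64(556.0), np.float64(192.0)))]
[-354.5  -61.5    7.7]
```

>>> play_rows(motion=[[[-18,-3,0],[0,0,0]],[[-35,-6,0],[0,0,0]],[[-35,-6,0],[0,0,0]],[[-35,-6,0],[0,0,0]],[[-35,-6,0],[0,0,0]],[[-35,-6,0],[0,0,0]],[[-35,-6,0],[0,0,0]],[[-35,-6,0],[0,0,0]],[[-35,-6,0],[0,0,0]],[[-35,-6,0],[0,0,0]],[[-22,-4.5,8],[0,0,0]],[[0,0,0],[0,0,0]],[[0,0,0],[0,0,0]],[[0,0,0],[0,0,0]],[[0,0,0],[0,0,0]]], fingers=38)

```text
time_s: 24.87
eef_pos: [566.2, 201.5, 151.3]
ee_rot: [0.0, -0.68, 0.733, -0.0]
force: [0.8, -0.6, -0.6]
grip_width: 0.443
```

```bash
cat >> circ.py <<'E'
def knob(im,C,near,z=26,rad=8,rng=12):
    """bright knob top disc at height z on a dark cover"""
    g=cv2.GaussianBlur(cv2.cvtColor(im,cv2.COLOR_RGB2GRAY),(0,0),.7).astype(np.float32)
    th=np.linspace(0,2*np.pi,60,endpoint=False);K,r,t=C
    def samp(c,q):
        P=np.stack([c[0]+q*np.cos(th),c[1]+q*np.sin(th),np.full(60,float(z))]);p=K@(r@P+t[:,None]);p=(p[:2]/p[2]).astype(np.float32)
        return cv2.remap(g,p[0][None],p[1][None],1)[0]
    def sc(c): 
        a=np.concatenate([samp(c,q) for q in(1,4,6.5)]);o=samp(c,rad+1.5);return a.mean()-a.std()-.7*o.mean()
    G=np.arange(-rng,rng+.1,1);b=max((sc((near[0]+i,near[1]+j)),near[0]+i,near[1]+j) for i in G for j in G)
    G=np.arange(-1,1.1,.25);return max((sc((b[1]+i,b[2]+j)),b[1]+i,b[2]+j) for i in G for j in G)
def disc(im,C,near,z=10,rad=24,rng=10):
    """dark cover disc: edge at radius rad"""
    g=cv2.GaussianBlur(cv2.cvtColor(im,cv2.COLOR_RGB2GRAY),(0,0),.7).astype(np.float32)
    th=np.linspace(0,2*np.pi,120,endpoint=False);K,r,t=C
    def samp(c,q):
        P=np.stack([c[0]+q*np.cos(th),c[1]+q*np.sin(th),np.full(120,float(z))]);p=K@(r@P+t[:,None]);p=(p[:2]/p[2]).astype(np.float32)
        return cv2.remap(g,p[0][None],p[1][None],1)[0]
    sc=lambda c:np.clip(samp(c,rad+1.5)-samp(c,rad-1.5),-5,60).mean()
    G=np.arange(-rng,rng+.1,1);b=max((sc((near[0]+i,near[1]+j)),near[0]+i,near[1]+j) for i in G for j in G)
    G=np.arange(-1,1.1,.25);return max((sc((b[1]+i,b[2]+j)),b[1]+i,b[2]+j) for i in G for j in G)
E
python3 - <<'E'
from circ import *
st();C=cam("wrist");im=snap("wrist","w12")
S=[(p,x,ray("wrist",x,15,C).round()[:2]) for p,x in spot("wrist","cover0")];print(S)
b=knob(im,C,(566,202));d=disc(im,C,(566,202));print(b,d)
print(tool(np.array([b[1],b[2],12])-ctrl.sense()["eef_pos"]))
mark(im,C,b[1:],26,8,"a");o=cv2.imread("pics/a.png");mark(o[:,:,::-1],C,d[1:],10,24,"a")
o=cv2.imread("pics/a.png");cv2.imwrite("pics/w12m.png",cv2.resize(np.hstack([o[150:235,275:360],cv2.imread("pics/w12.png")[150:235,275:360]]),None,fx=4,fy=4,interpolation=0))
E
```

```text
t 24.87 tcp [566.2 201.5 151.3] q [ 0.000e+00 -6.801e-01  7.331e-01 -1.000e-04] F [ 0.8 -0.6 -0.6] g 37.8 j [ 0.15  0.55  1.37 -0.    1.23  1.79]
[(0.98, array([166.9, 202.5]), array([564., 349.])), (0.94, array([236.2, 104.6]), array([651., 267.])), (0.89, array([318.5, 184.1]), array([572., 198.])), (0.82, array([ 81.5, 171.4]), array([601., 424.])), (0.78, array([296.6, 289.2]), array([458., 230.]))]
(np.float32(136.1882), np.float64(571.5), np.float64(199.5)) (np.float32(57.282055), np.float64(572.0), np.float64(199.5))
[  1.6  -5.3 139.4]
```

View pics/w12m.png

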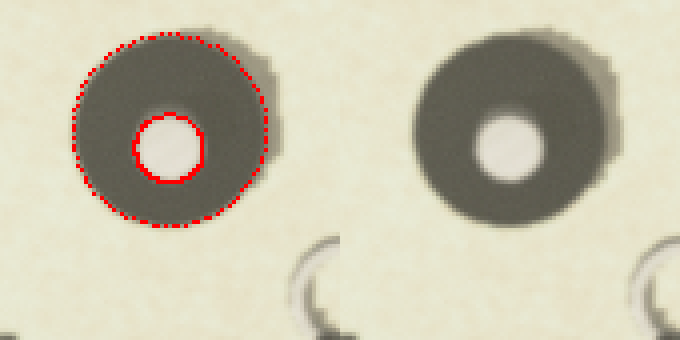

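Knob and disc circles fit at (571.7, 199.5). Grasping the knob.

>>> play_rows(motion=[[[1.6,-5.5,30],[0,0,0]],[[0,0,35],[0,0,0]],[[0,0,33],[0,0,0]],[[0,0,25],[0,0,0]],[[0,0,10],[0,0,0]],[[0,0,5],[0,0,0]],[[0,0,0],[0,0,0]],[[0,0,0],[0,0,0]]])

```text
time_s: 25.63
eef_pos: [572.4, 200.4, 14.6]
ee_rot: [0.001, -0.68, 0.733, -0.001]
force: [-0.6, 0.4, 0.7]
grip_width: 0.448
```

>>> play_rows(motion=[[[0,0,0],[0,0,0]],[[0,0,0],[0,0,0]],[[0,0,0],[0,0,0]],[[0,0,0],[0,0,0]],[[0,0,0],[0,0,0]],[[0,0,0],[0,0,0]]], fingers=4)

```text
time_s: 26.13
eef_pos: [572.3, 200.5, 14.6]
ee_rot: [0.001, -0.681, 0.733, -0.001]
force: [-1.5, -1.1, 6.0]
grip_width: 0.158
```

>>> play_rows(motion=[[[0,0,-10],[0,0,0]],[[0,0,-30],[0,0,0]],[[0,0,-35],[0,0,0]],[[0,0,-40],[0,0,0]],[[20,-3.4,-10],[0,0,0]],[[35,-6,0],[0,0,0]],[[35,-6,0],[0,0,0]],[[35,-6,0],[0,0,0]],[[35,-6,0],[0,0,0]],[[35,-6,0],[0,0,0]],[[35,-6,0],[0,0,0]],[[35,-6,0],[0,0,0]],[[35,-6,0],[0,0,0]],[[34,-6,0],[0,0,0]],[[20,-4,0],[0,0,0]],[[0,0,0],[0,0,0]],[[0,0,0],[0,0,0]],[[0,0,0],[0,0,0]],[[0,0,0],[0,0,0]]])

```text
time_s: 27.72
eef_pos: [606.6, -155.9, 138.4]
ee_rot: [0.0, -0.681, 0.732, -0.0]
force: [0.5, -0.1, -0.9]
grip_width: 0.162
```

```bash
python3 - <<'E'
from h import *
st();print(tool(np.array([607,-157.4,54.6])-ctrl.sense()["eef_pos"]));C=cam("wrist");im=snap("wrist","w13")
E
```

```text
t 27.72 tcp [ 606.6 -155.9  138.4] q [ 1.000e-04 -6.810e-01  7.322e-01 -1.000e-04] F [ 0.5 -0.1 -0.9] g 13.8 j [-0.44  0.61  1.29  0.    1.24  1.2 ]
[ 1.5 -0.5 83.8]
```

>>> play_rows(motion=[[[1.5,-0.5,20],[0,0,0]],[[0,0,30],[0,0,0]],[[0,0,18],[0,0,0]],[[0,0,5],[0,0,0]],[[0,0,0],[0,0,0]],[[0,0,0],[0,0,0]],[[0,0,0],[0,0,0]]])

```text
time_s: 28.35
eef_pos: [607.8, -158.7, 66.7]
ee_rot: [0.001, -0.681, 0.733, -0.001]
force: [-0.2, 0.6, 0.2]
grip_width: 0.16
```

>>> play_rows(motion=[[[-0.8,0.5,3],[0,0,0]],[[0,0,3],[0,0,0]],[[0,0,3],[0,0,0]],[[0,0,2],[0,0,0]],[[0,0,1.5],[0,0,0]],[[0,0,0],[0,0,0]],[[0,0,0],[0,0,0]]])

```text
time_s: 28.93
eef_pos: [607.0, -158.0, 54.6]
ee_rot: [0.0, -0.681, 0.733, -0.001]
force: [-4.1, 1.5, 15.4]
grip_width: 0.159
```

Seat height reached (54.6) with a firm 15 N contact. Releasing.

>>> play_rows(motion=[[[0,0,-1],[0,0,0]],[[0,0,0],[0,0,0]],[[0,0,0],[0,0,0]],[[0,0,0],[0,0,0]],[[0,0,-10],[0,0,0]],[[0,0,-25],[0,0,0]],[[0,0,-35],[0,0,0]],[[0,0,-30],[0,0,0]],[[0,0,0],[0,0,0]],[[0,0,0],[0,0,0]],[[0,0,0],[0,0,0]]], fingers=38)

```text
time_s: 29.85
eef_pos: [606.2, -157.7, 153.1]
ee_rot: [-0.0, -0.681, 0.733, 0.0]
force: [-0.4, 1.4, -1.0]
grip_width: 0.445
```

```bash
python3 - <<'E'
from circ import *
st();C=cam("wrist");im=snap("wrist","w14")
print(knob(im,C,(607,-157),66),disc(im,C,(607,-157),50))
print([(p,x,ray("wrist",x,55,C).round()[:2]) for p,x in spot("wrist","cover0")])
for a in("scene","side"):
  snap(a,a+"4")
  for th,z in(("cover0",15),):
    print(a,th,[(p,tuple(ray(a,x,z).round()[:2])) for p,x in spot(a,th) if p>.3])
print(tool(np.array([456,231,151])-ctrl.sense()["eef_pos"]))
E
```

```text
t 29.85 tcp [ 606.2 -157.7  153.1] q [-2.000e-04 -6.805e-01  7.327e-01  4.000e-04] F [-0.4  1.4 -1. ] g 38.0 j [-0.44  0.6   1.27 -0.    1.27  1.2 ]
(np.float32(159.98093), np.float64(606.0), np.float64(-158.5)) (np.float32(20.10507), np.float64(605.75), np.float64(-158.75))
[(0.96, array([316.7, 201.1]), array([ 605., -159.])), (0.62, array([  5. , 338.8]), array([488., 156.])), (0.53, array([462.3, 234.3]), array([ 565., -284.]))]
scene cover0 [(0.72, (np.float64(575.0), np.float64(350.0))), (0.67, (np.float64(551.0), np.float64(-187.0))), (0.62, (np.float64(659.0), np.float64(271.0))), (0.59, (np.float64(462.0), np.float64(233.0))), (0.56, (np.float64(610.0), np.float64(431.0)))]
side cover0 [(0.64, (np.float64(661.0), np.float64(276.0))), (0.61, (np.float64(555.0), np.float64(358.0))), (0.59, (np.float64(605.0), np.float64(436.0))), (0.48, (np.float64(445.0), np.float64(237.0)))]
[-376.6  178.6    2.2]
```

View pics/w14.png

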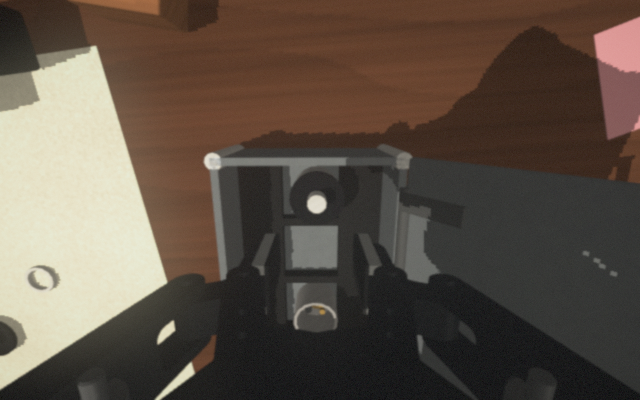

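The cover sits at (317,190) on the cup in recess 2. Knob and disc fits at seated heights agree within 0.4 mm, so it is level. Next cover.

>>> play_rows(motion=[[[-17,8,0],[0,0,0]],[[-34,16,0],[0,0,0]],[[-34,16,0],[0,0,0]],[[-34,16,0],[0,0,0]],[[-34,16,0],[0,0,0]],[[-34,16,0],[0,0,0]],[[-34,16,0],[0,0,0]],[[-34,16,0],[0,0,0]],[[-34,16,0],[0,0,0]],[[-34,16,0],[0,0,0]],[[-34,16,0],[0,0,0]],[[-20,10,2],[0,0,0]],[[0,0,0],[0,0,0]],[[0,0,0],[0,0,0]],[[0,0,0],[0,0,0]],[[0,0,0],[0,0,0]]])

```text
time_s: 31.48
eef_pos: [457.3, 230.4, 151.5]
ee_rot: [-0.0, -0.68, 0.733, -0.0]
force: [-1.0, 0.1, -0.3]
grip_width: 0.447
```

```bash
python3 - <<'E'
from circ import *
st();C=cam("wrist");im=snap("wrist","w15")
S=[(p,x,ray("wrist",x,15,C).round()[:2]) for p,x in spot("wrist","cover0")];print(S)
b=knob(im,C,(456,231),rng=16);d=disc(im,C,(456,231),rng=16);print(b,d)
p=proj("wrist",(d[1]+15,d[2],10),C);print("rgb on disc",im[int(p[1]),int(p[0])])
print(tool(np.array([b[1],b[2],14])-ctrl.sense()["eef_pos"]))
E
```

```text
t 31.48 tcp [457.3 230.4 151.5] q [-0.000e+00 -6.801e-01  7.332e-01 -1.000e-04] F [-1.   0.1 -0.3] g 38.2 j [ 0.24  0.36  1.65 -0.    1.13  1.88]
[(0.85, array([78.1, 43.2]), array([602., 425.])), (0.83, array([172.5,  87.6]), array([560., 351.])), (0.8, array([316.2, 190.7]), array([456., 230.]))]
(np.float32(131.63916), np.float64(455.0), np.float64(229.0)) (np.float32(56.132755), np.float64(455.5), np.float64(229.0))
rgb on disc [91 87 78]
[  1.6   2.2 137.5]
```

>>> play_rows(motion=[[[1.6,2,30],[0,0,0]],[[0,0,35],[0,0,0]],[[0,0,33],[0,0,0]],[[0,0,25],[0,0,0]],[[0,0,10],[0,0,0]],[[0,0,4.5],[0,0,0]],[[0,0,0],[0,0,0]],[[0,0,0],[0,0,0]]], fingers=32)

```text
time_s: 32.25
eef_pos: [455.6, 229.9, 15.3]
ee_rot: [0.001, -0.68, 0.733, -0.001]
force: [0.1, 0.8, -0.7]
grip_width: 0.375
```

>>> play_rows(motion=[[[0,0,0],[0,0,0]],[[0,0,0],[0,0,0]],[[0,0,0],[0,0,0]],[[0,0,0],[0,0,0]],[[0,0,0],[0,0,0]],[[0,0,0],[0,0,0]]], fingers=4)

```text
time_s: 32.75
eef_pos: [455.6, 230.0, 15.5]
ee_rot: [0.001, -0.681, 0.733, -0.001]
force: [-0.9, -1.0, 5.7]
grip_width: 0.162
```

>>> play_rows(motion=[[[0,0,-10],[0,0,0]],[[0,0,-30],[0,0,0]],[[0,0,-35],[0,0,0]],[[0,0,-40],[0,0,0]],[[20,-2.8,-10],[0,0,0]],[[34,-4.7,0],[0,0,0]],[[34,-4.7,0],[0,0,0]],[[34,-4.7,0],[0,0,0]],[[34,-4.7,0],[0,0,0]],[[34,-4.7,0],[0,0,0]],[[34,-4.7,0],[0,0,0]],[[34,-4.7,0],[0,0,0]],[[34,-4.7,0],[0,0,0]],[[34,-4.7,0],[0,0,0]],[[34,-4.7,0],[0,0,0]],[[14.7,-2,0],[0,0,0]],[[0,0,0],[0,0,0]],[[0,0,0],[0,0,0]],[[0,0,0],[0,0,0]],[[0,0,0],[0,0,0]]])

```text
time_s: 34.42
eef_pos: [478.7, -146.5, 139.4]
ee_rot: [0.0, -0.681, 0.732, -0.0]
force: [-0.5, -0.4, -0.3]
grip_width: 0.159
```

```bash
python3 - <<'E'
from h import *
st();print(tool(np.array([479.1,-147.6,55.5])-ctrl.sense()["eef_pos"]));snap("wrist","w16");st()
print(spot("wrist","cup0"))
E
```

```text
t 34.42 tcp [ 478.7 -146.5  139.4] q [ 1.000e-04 -6.811e-01  7.322e-01 -0.000e+00] F [-0.5 -0.4 -0.3] g 13.5 j [-0.53  0.35  1.7   0.    1.09  1.11]
[ 1.1 -0.4 83.9]
t 34.47 tcp [ 478.8 -146.5  139.3] q [ 1.000e-04 -6.811e-01  7.322e-01 -1.000e-04] F [-0.1  0.5 -0.2] g 13.8 j [-0.53  0.35  1.7   0.    1.09  1.11]
[(0.62, array([317.7, 186.2])), (0.55, array([312.4,  65.5]))]
```

>>> play_rows(motion=[[[0.3,-0.2,20],[0,0,0]],[[0,0,30],[0,0,0]],[[0,0,18],[0,0,0]],[[0,0,5],[0,0,0]],[[0,0,0],[0,0,0]],[[0,0,0],[0,0,0]],[[0,0,0],[0,0,0]]])

```text
time_s: 35.1
eef_pos: [479.7, -148.2, 67.3]
ee_rot: [0.0, -0.681, 0.733, -0.001]
force: [0.6, -1.3, -1.0]
grip_width: 0.156
```

>>> play_rows(motion=[[[-0.6,0.4,3],[0,0,0]],[[0,0,3],[0,0,0]],[[0,0,3],[0,0,0]],[[0,0,2],[0,0,0]],[[0,0,1.5],[0,0,0]],[[0,0,0],[0,0,0]],[[0,0,0],[0,0,0]]])

```text
time_s: 35.68
eef_pos: [479.0, -147.6, 55.4]
ee_rot: [0.0, -0.681, 0.733, -0.001]
force: [-7.2, 2.6, 22.5]
grip_width: 0.159
```

>>> play_rows(motion=[[[0,0,-1],[0,0,0]],[[0,0,0],[0,0,0]],[[0,0,0],[0,0,0]],[[0,0,0],[0,0,0]],[[0,0,-10],[0,0,0]],[[0,0,-25],[0,0,0]],[[0,0,-35],[0,0,0]],[[0,0,-30],[0,0,0]],[[0,0,0],[0,0,0]],[[0,0,0],[0,0,0]],[[0,0,0],[0,0,0]]], fingers=38)

```text
time_s: 36.6
eef_pos: [478.2, -147.2, 154.1]
ee_rot: [-0.0, -0.681, 0.733, 0.0]
force: [0.1, -0.1, 0.4]
grip_width: 0.444
```

```bash
python3 - <<'E'
from circ import *
st();C=cam("wrist");im=snap("wrist","w17")
print("B",knob(im,C,(479,-147),66),disc(im,C,(479,-147),50))
print("A",knob(im,C,(606,-158),66),disc(im,C,(606,-158),50))
print("cover",[(p,x,ray("wrist",x,55,C).round()[:2]) for p,x in spot("wrist","cover0")])
for a in("scene","side"):
  snap(a,a+"5")
  for th,z in(("cover0",15),("cup0",20)):
    print(a,th,[(p,tuple(x),tuple(ray(a,x,z).round()[:2])) for p,x in spot(a,th) if p>.25])
# go above open bar
print(tool(np.array([525.9,-336.5,300])-ctrl.sense()["eef_pos"]))
E
```

```text
t 36.6 tcp [ 478.2 -147.2  154.1] q [-1.000e-04 -6.805e-01  7.327e-01  4.000e-04] F [ 0.1 -0.1  0.4] g 37.9 j [-0.53  0.34  1.68  0.    1.13  1.11]
B (np.float32(159.52243), np.float64(478.0), np.float64(-148.0)) (np.float32(15.32268), np.float64(478.5), np.float64(-148.25))
A (np.float32(170.21063), np.float64(607.0), np.float64(-160.0)) (np.float32(19.314428), np.float64(606.25), np.float64(-160.5))
cover [(0.72, array([317.2, 195.9]), array([ 481., -149.])), (0.7, array([459.6, 139. ]), array([ 520., -267.])), (0.63, array([320.1,  33.7]), array([ 605., -160.])), (0.36, array([468.5, 331.1]), array([ 335., -286.]))]
scene cover0 [(0.64, (np.float64(359.1), np.float64(263.2)), (np.float64(659.0), np.float64(264.0))), (0.6, (np.float64(408.9), np.float64(250.2)), (np.float64(567.0), np.float64(359.0))), (0.53, (np.float64(222.9), np.float64(195.0)), (np.float64(563.0), np.float64(-190.0))), (0.5, (np.float64(434.1), np.float64(270.5)), (np.float64(609.0), np.float64(429.0)))]
scene cup0 [(0.69, (np.float64(247.6), np.float64(180.7)), (np.float64(476.0), np.float64(-161.0))), (0.37, (np.float64(335.9), np.float64(221.0)), (np.float64(543.0), np.float64(156.0))), (0.29, (np.float64(215.7), np.float64(170.9)), (np.float64(471.0), np.float64(-282.0)))]
side cover0 [(0.74, (np.float64(233.6), np.float64(281.2)), (np.float64(605.0), np.float64(427.0))), (0.59, (np.float64(357.6), np.float64(161.9)), (np.float64(611.0), np.float64(-203.0))), (0.47, (np.float64(258.2), np.float64(236.6)), (np.float64(656.0), np.float64(271.0))), (0.41, (np.float64(354.2), np.float64(163.9)), (np.float64(615.0), np.float64(-186.0)))]
side cup0 []
[ 185.1  -61.2 -145.9]
```

Both covers check level and seated (knob and disc centres agree). Now to above the lid bar.

>>> play_rows(motion=[[[0,0,-30],[0,0,0]],[[0,0,-38],[0,0,0]],[[0,0,-38],[0,0,0]],[[10,-4,-38],[0,0,0]],[[30,-10,-2],[0,0,0]],[[35,-11.5,0],[0,0,0]],[[35,-11.5,0],[0,0,0]],[[35,-11.5,0],[0,0,0]],[[30,-9,0],[0,0,0]],[[10,-3.7,0],[0,0,0]],[[0,0,20],[0,0,0]],[[0,0,25],[0,0,0]],[[0,0,0],[0,0,0]],[[0,0,0],[0,0,0]],[[0,0,0],[0,0,0]],[[0,0,0],[0,0,0]]], fingers=40)

```text
time_s: 38.33
eef_pos: [526.4, -336.5, 257.3]
ee_rot: [0.0, -0.681, 0.733, -0.001]
force: [0.7, 0.5, 0.6]
grip_width: 0.47
```

```bash
python3 - <<'E'
from h import *
st();print(tool(np.array([525.9,-336.5,207])-ctrl.sense()["eef_pos"]));im=snap("wrist","w18")
C=cam("wrist");print(proj("wrist",(525.9,-336.5,226),C))
E
```

```text
t 38.33 tcp [ 526.4 -336.5  257.3] q [ 1.000e-04 -6.806e-01  7.326e-01 -1.400e-03] F [0.7 0.5 0.6] g 40.1 j [-0.76  0.52  1.12 -0.    1.49  0.89]
[-0.1  0.6 50.3]
[314.75866401 229.10754321]
```

View pics/w18.png

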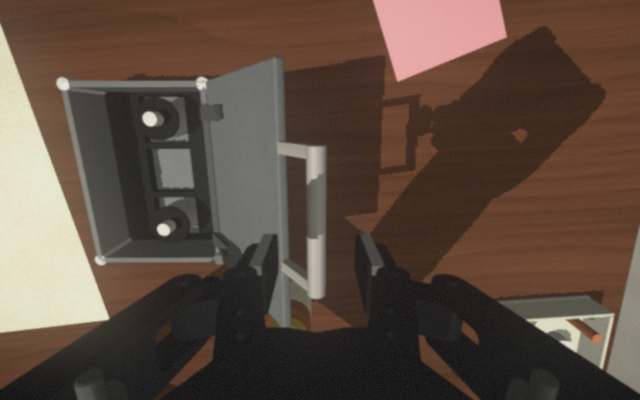

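Bar at column 316, between the jaws. Both covered cups are visible at (152,119) and (165,228). Grasping the bar.

>>> play_rows(motion=[[[0,0,15],[0,0,0]],[[0,0,20],[0,0,0]],[[0,0,11],[0,0,0]],[[0,0,4],[0,0,0]],[[0,0,0],[0,0,0]],[[0,0,0],[0,0,0]]])

```text
time_s: 38.88
eef_pos: [526.2, -336.6, 206.6]
ee_rot: [0.0, -0.681, 0.733, -0.001]
force: [-0.1, 1.0, 0.0]
grip_width: 0.466
```

>>> play_rows(motion=[[[0,0,0],[0,0,0]],[[0,0,0],[0,0,0]],[[0,0,0],[0,0,0]],[[0,0,0],[0,0,0]],[[0,0,0],[0,0,0]],[[0,0,0],[0,0,0]]], fingers=0, squeeze=40)

```text
time_s: 39.38
eef_pos: [526.2, -336.5, 206.4]
ee_rot: [0.0, -0.681, 0.733, -0.001]
force: [-0.3, 1.1, 5.9]
grip_width: 0.125
```

```bash
python3 arc.py 2.2 1.4 16; python3 arc.py 1.4 0.45 18; python3 arc.py 0.45 0.08 12;python3 arc.py 0.08 0 6
```

```text
[[[-7.7, 0, -5.6], [0, 0, 0]], [[-8.0, 0, -5.2], [0, 0, 0]], [[-8.2, 0, -4.8], [0, 0, 0]], [[-8.4, 0, -4.3], [0, 0, 0]], [[-8.7, 0, -3.9], [0, 0, 0]], [[-8.8, 0, -3.5], [0, 0, 0]], [[-9.0, 0, -3.0], [0, 0, 0]], [[-9.1, 0, -2.6], [0, 0, 0]], [[-9.3, 0, -2.1], [0, 0, 0]], [[-9.4, 0, -1.7], [0, 0, 0]], [[-9.4, 0, -1.2], [0, 0, 0]], [[-9.5, 0, -0.7], [0, 0, 0]], [[-9.5, 0, -0.2], [0, 0, 0]], [[-9.5, 0, 0.2], [0, 0, 0]], [[-9.5, 0, 0.7], [0, 0, 0]], [[-9.4, 0, 1.2], [0, 0, 0]]]
[[[-9.9, 0, 1.8], [0, 0, 0]], [[-9.8, 0, 2.3], [0, 0, 0]], [[-9.6, 0, 2.8], [0, 0, 0]], [[-9.5, 0, 3.3], [0, 0, 0]], [[-9.3, 0, 3.8], [0, 0, 0]], [[-9.1, 0, 4.3], [0, 0, 0]], [[-8.8, 0, 4.7], [0, 0, 0]], [[-8.6, 0, 5.2], [0, 0, 0]], [[-8.3, 0, 5.6], [0, 0, 0]], [[-8.0, 0, 6.1], [0, 0, 0]], [[-7.6, 0, 6.5], [0, 0, 0]], [[-7.3, 0, 6.9], [0, 0, 0]], [[-6.9, 0, 7.3], [0, 0, 0]], [[-6.5, 0, 7.6], [0, 0, 0]], [[-6.1, 0, 7.9], [0, 0, 0]], [[-5.7, 0, 8.3], [0, 0, 0]], [[-5.2, 0, 8.5], [0, 0, 0]], [[-4.8, 0, 8.8], [0, 0, 0]]]
[[[-2.6, 0, 5.3], [0, 0, 0]], [[-2.4, 0, 5.3], [0, 0, 0]], [[-2.2, 0, 5.4], [0, 0, 0]], [[-2.1, 0, 5.5], [0, 0, 0]], [[-1.9, 0, 5.5], [0, 0, 0]], [[-1.7, 0, 5.6], [0, 0, 0]], [[-1.6, 0, 5.6], [0, 0, 0]], [[-1.4, 0, 5.7], [0, 0, 0]], [[-1.2, 0, 5.7], [0, 0, 0]], [[-1.0, 0, 5.8], [0, 0, 0]], [[-0.9, 0, 5.8], [0, 0, 0]], [[-0.7, 0, 5.8], [0, 0, 0]]]
[[[-0.2, 0, 2.5], [0, 0, 0]], [[-0.2, 0, 2.5], [0, 0, 0]], [[-0.2, 0, 2.5], [0, 0, 0]], [[-0.1, 0, 2.5], [0, 0, 0]], [[-0.1, 0, 2.5], [0, 0, 0]], [[-0.1, 0, 2.5], [0, 0, 0]]]
```

>>> play_rows(motion=[[[-7.7,0,-5.6],[0,0,0]],[[-8.0,0,-5.2],[0,0,0]],[[-8.2,0,-4.8],[0,0,0]],[[-8.4,0,-4.3],[0,0,0]],[[-8.7,0,-3.9],[0,0,0]],[[-8.8,0,-3.5],[0,0,0]],[[-9.0,0,-3.0],[0,0,0]],[[-9.1,0,-2.6],[0,0,0]],[[-9.3,0,-2.1],[0,0,0]],[[-9.4,0,-1.7],[0,0,0]],[[-9.4,0,-1.2],[0,0,0]],[[-9.5,0,-0.7],[0,0,0]],[[-9.5,0,-0.2],[0,0,0]],[[-9.5,0,0.2],[0,0,0]],[[-9.5,0,0.7],[0,0,0]],[[-9.4,0,1.2],[0,0,0]]])

```text
time_s: 40.72
eef_pos: [536.5, -192.2, 241.7]
ee_rot: [-0.0, -0.681, 0.733, 0.0]
force: [0.6, -1.9, 0.2]
grip_width: 0.122
```

>>> play_rows(motion=[[[-9.9,0,1.8],[0,0,0]],[[-9.8,0,2.3],[0,0,0]],[[-9.6,0,2.8],[0,0,0]],[[-9.5,0,3.3],[0,0,0]],[[-9.3,0,3.8],[0,0,0]],[[-9.1,0,4.3],[0,0,0]],[[-8.8,0,4.7],[0,0,0]],[[-8.6,0,5.2],[0,0,0]],[[-8.3,0,5.6],[0,0,0]],[[-8.0,0,6.1],[0,0,0]],[[-7.6,0,6.5],[0,0,0]],[[-7.3,0,6.9],[0,0,0]],[[-6.9,0,7.3],[0,0,0]],[[-6.5,0,7.6],[0,0,0]],[[-6.1,0,7.9],[0,0,0]],[[-5.7,0,8.3],[0,0,0]],[[-5.2,0,8.5],[0,0,0]],[[-4.8,0,8.8],[0,0,0]]])

```text
time_s: 42.22
eef_pos: [546.9, -52.5, 139.4]
ee_rot: [-0.0, -0.681, 0.733, -0.0]
force: [-0.7, -2.9, -0.1]
grip_width: 0.122
```

>>> play_rows(motion=[[[-2.6,0,5.3],[0,0,0]],[[-2.4,0,5.3],[0,0,0]],[[-2.2,0,5.4],[0,0,0]],[[-2.1,0,5.5],[0,0,0]],[[-1.9,0,5.5],[0,0,0]],[[-1.7,0,5.6],[0,0,0]],[[-1.6,0,5.6],[0,0,0]],[[-1.4,0,5.7],[0,0,0]],[[-1.2,0,5.7],[0,0,0]],[[-1.0,0,5.8],[0,0,0]],[[-0.9,0,5.8],[0,0,0]],[[0,0,0],[0,0,0]]])

```text
time_s: 43.22
eef_pos: [548.3, -33.7, 78.3]
ee_rot: [-0.0, -0.681, 0.733, 0.0]
force: [-2.0, -0.6, 0.2]
grip_width: 0.124
```

>>> play_rows(motion=[[[-0.4,0,2.5],[0,0,0]],[[-0.3,0,2.5],[0,0,0]],[[-0.2,0,2.5],[0,0,0]],[[-0.1,0,2.5],[0,0,0]],[[-0.1,0,2.5],[0,0,0]],[[0,0,2],[0,0,0]],[[0,0,0],[0,0,0]]])

```text
time_s: 43.8
eef_pos: [548.5, -32.5, 64.5]
ee_rot: [0.0, -0.681, 0.733, 0.0]
force: [-0.2, 3.1, 0.2]
grip_width: 0.128
```

>>> play_rows(motion=[[[0,0,1],[0,0,0]],[[0,0,1],[0,0,0]],[[0,0,1],[0,0,0]],[[0,0,0],[0,0,0]],[[0,0,0],[0,0,0]]])

```text
time_s: 44.22
eef_pos: [548.5, -32.4, 61.8]
ee_rot: [0.0, -0.681, 0.733, 0.0]
force: [-0.1, 5.7, -0.3]
grip_width: 0.116
```

>>> play_rows(motion=[[[0,0,1],[0,0,0]],[[0,0,1],[0,0,0]],[[0,0,0],[0,0,0]],[[0,0,0],[0,0,0]]])

```text
time_s: 44.55
eef_pos: [548.5, -32.3, 59.8]
ee_rot: [0.0, -0.681, 0.733, 0.0]
force: [1.7, 6.3, -0.4]
grip_width: 0.122
```

>>> play_rows(motion=[[[0,0,0.7],[0,0,0]],[[0,0,0.7],[0,0,0]],[[0,0,0],[0,0,0]],[[0,0,0],[0,0,0]]])

```text
time_s: 44.88
eef_pos: [548.5, -32.3, 58.5]
ee_rot: [0.0, -0.681, 0.733, 0.0]
force: [-0.2, 6.3, -0.0]
grip_width: 0.123
```

>>> play_rows(motion=[[[0,0,0.8],[0,0,0]],[[0,0,0.8],[0,0,0]],[[0,0,0],[0,0,0]],[[0,0,0],[0,0,0]]])

```text
time_s: 45.22
eef_pos: [548.6, -32.3, 58.3]
ee_rot: [0.0, -0.681, 0.733, -0.0]
force: [-5.4, 6.6, 14.1]
grip_width: 0.122
```

>>> play_rows(motion=[[[0,0,0.8],[0,0,0]],[[0,0,0.8],[0,0,0]],[[0,0,0],[0,0,0]],[[0,0,0],[0,0,0]]])

```text
time_s: 45.55
eef_pos: [548.7, -32.3, 57.8]
ee_rot: [0.001, -0.681, 0.733, -0.0]
force: [-10.0, 6.9, 24.1]
grip_width: 0.124
```

```bash
python3 - <<'E'
from h import *
st();im=snap("side","s9");a=cv2.imread("pics/side0.png").astype(int);b=im[:,:,::-1].astype(int)
d=np.abs(a-b).max(2)
print("lid region diff vs start: ",d[140:200,330:412].mean(), (d[140:200,330:412]>40).mean())
im=snap("wrist","w19")
w=cv2.imread("pics/w3.png",0);g=cv2.imread("pics/w19.png",0)
for r in(60,120,162,190):print(r,w[r,290:480:8],"\n   ",g[r,290:480:8])
E
```

```text
t 45.55 tcp [548.7 -32.3  57.8] q [ 6.000e-04 -6.807e-01  7.326e-01 -4.000e-04] F [-10.    6.9  24.1] g 10.6 j [-0.27  0.56  1.62  0.    0.96  1.37]
lid region diff vs start:  46.01829268292683 0.40203252032520326
60 [ 73  71  71  69  71  72  72  72  70  72  78 133 129  81  78  80  92 124
 122 125 124 124 214 212] 
    [ 70  69  70  69  72  70  71  71  72  70  73 134 128  92  81  78 108 116
 122 125 124 123 147 212]
120 [ 80  83  83  81  84  84  85  82  83  82  82  76  80  82  84 102 123 124
 125 129 127 128 125 125] 
    [ 83  80  81  83  82  83  83  83  83  85  83  61  82  80  82  82  96 125
 124 128 127  84 126 128]
162 [ 84  85 178 178 142 177 176 175 177 174 176 175 176 176 175 103  78  80
  81  78 120 128 128 125] 
    [ 82  81 168 189 156 176 176 174 178 175 175 176 174 175 176 102  80  78
  79  78  81 127 128 127]
190 [ 84  83 178 179 140  61  63  63  60  61  58  61  59  58  61  64  78  78
  79  80 128 133 127 128] 
    [ 84  84 167 190 157  94  85  62  61  58  60  63  60  60  58  60  78  77
  77  79  88 128 131 126]
```

The view matches the shut state, with rising contact force (14→24 N). Releasing and retreating.

>>> play_rows(motion=[[[0,0,0],[0,0,0]],[[0,0,0],[0,0,0]],[[0,0,0],[0,0,0]],[[0,0,0],[0,0,0]],[[0,0,0],[0,0,0]],[[0,0,-15],[0,0,0]],[[0,0,-35],[0,0,0]],[[0,0,-40],[0,0,0]],[[0,0,-40],[0,0,0]],[[0,0,-40],[0,0,0]],[[4,-8,-40],[0,0,0]],[[14,-15,-38],[0,0,0]],[[15,-12,-24],[0,0,0]],[[0,0,0],[0,0,0]],[[0,0,0],[0,0,0]],[[0,0,0],[0,0,0]],[[0,0,0],[0,0,0]]], fingers=36)

```text
time_s: 47.07
eef_pos: [579.9, -67.2, 324.5]
ee_rot: [-0.001, -0.681, 0.733, 0.001]
force: [-0.8, -0.6, -0.2]
grip_width: 0.42
```

```bash
python3 - <<'E'
from h import *
st();C=cam("wrist");im=snap("wrist","w20")
def W(p,X): c,s=np.cos(p[2]),np.sin(p[2]); return [p[0]+c*X[0]-s*X[1],p[1]+s*X[0]+c*X[1],X[2]]
p=(541,-149.5,-.076)
print("pred bar ends",[proj("wrist",W(p,X),C).round(1) for X in((49,115,79),(-49,115,79))])
g=cv2.cvtColor(im,cv2.COLOR_RGB2GRAY)
e=[proj("wrist",W(p,(x,115,79)),C) for x in(30,0,-30)]
for q in e:
    r=int(round(q[1]));c=int(round(q[0]));print("pred",q.round(1),"row",g[r,c-12:c+13])
b=snap("side","s10")[:,:,::-1].astype(int);a=cv2.imread("pics/side0.png").astype(int);d=np.abs(a-b).max(2)
print("side lid diff",d[148:195,332:408].mean(),(d[148:195,332:408]>40).mean())
b=snap("scene","c10")[:,:,::-1].astype(int);a=cv2.imread("pics/scene0.png").astype(int);d=np.abs(a-b).max(2)
print("scene lid diff",d[158:220,190:280].mean(),(d[158:220,190:280]>40).mean())
for n,z in(("ring",0),("cover0",15),("fluid",50),("loupe",20),("block",25),("can",80),("camera",50)):
    print(n,[(q,tuple(x)) for q,x in spot("scene",n) if q>.4])
E
```

```text
t 47.07 tcp [579.9 -67.2 324.5] q [-6.000e-04 -6.807e-01  7.326e-01  1.200e-03] F [-0.8 -0.6 -0.2] g 35.9 j [-0.32  0.41  1.13  0.    1.61  1.33]
pred bar ends [array([293.1, 157.7]), array([294.4, 227.3])]
pred [293.4 171.9] row [ 95  99  96  96  95 102 119 151 177 192 193 181 167 152 130 109  96  95
  95  93  94  95  94  95  96]
pred [293.7 193.6] row [ 97  93  96  94  96 102 130 166 185 192 187 174 163 140 122 104  94  93
  94  93  92  95  90  93  94]
pred [294.1 214.5] row [ 93  93  92  94  94  95 109 141 172 187 190 181 167 152 130 109  95  90
  89  88  91  89  90  88  90]
side lid diff 2.314389697648376 0.02127659574468085
scene lid diff 5.911648745519713 0.02939068100358423
ring []
cover0 [(0.85, (np.float64(430.8), np.float64(270.2))), (0.63, (np.float64(406.2), np.float64(250.4))), (0.55, (np.float64(361.0), np.float64(263.8)))]
fluid [(0.77, (np.float64(237.3), np.float64(141.0)))]
loupe [(0.46, (np.float64(268.4), np.float64(158.8)))]
block [(0.86, (np.float64(222.1), np.float64(259.0)))]
can [(0.59, (np.float64(484.2), np.float64(267.7)))]
camera [(0.73, (np.float64(299.0), np.float64(265.5)))]
```

```bash
python3 -c "
from h import *
print(ctrl.finish_job());st()"
```

```text
the job is handed in; nothing more can be done
None
the job is handed in; nothing more can be done
```

The job is done and handed in, at about 48 s of the 210 s allowed. I swung the lid gently onto its stop, stood both cups upright (only two were on the bench) in recesses 2 and 0, seated a black cover on each, and guided the lid down shut.

**Checks that passed**
- **Covers:** before closing, the knob and disc of each cover lined up to within about 1 mm at their seated heights, and the wrist picture showed both level.
- **Lid:** it met the case with a rising contact force of 14 to 24 N. Afterwards the side view of the case matched the starting picture (about 2% of pixels changed), the scene view closely too (about 3%).
- **Other things:** the third cover, the two turquoise look-alikes, camera body, block, can and jar were found where they should be. I saw no sign that anything had been knocked aside.

**Checks that disagreed or fell short**
- **Bar position:** my first measurement of the lid bar, taken before the arm had settled, was about 7 mm off. I corrected it from a closer view before gripping.
- **Bar in the grip:** it touched down about 2 mm lower than where I had first gripped it.
- **Ring, screwdriver and loupe:** in the last scene picture the network did not find the ring, I did not look for the screwdriver, and the loupe was reported only weakly.

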